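# Sort the returned microphone parts on the storeroom shelf

### The arm

A 6-joint arm with a two-finger parallel gripper is mounted at the origin on the work surface. World frame = base frame: x ahead of the robot, y to its left, z up, the work surface at z = 0. Lengths are in m, angles in rad, forces in N, time in s.
With the tool pointing down it reaches from about 0.35 to 0.925 m from the base axis. Payload 6.4 kg.
Tool frame: the origin (TCP) lies midway between the tips of the shut fingers; the grasp point (between the pads) lies 19 mm behind it; x points along the fingers, z is the direction in which the jaws open and shut, and the axes are right-handed (so a half turn about x gives the same grasp; the last joint's range is limited). The gripper opens to 85 mm and grips with 20 to 120 N. Pads are 22 mm wide; open, the fingers measure 114 mm over their backs; the gripper's body (76 mm by 85 mm) begins 54 mm behind the grasp point. The pads swing forward as they close: fully open they stand 13 mm farther back than shut.
Start: joints at [-1.35, 0.245, 1.558, -0, 1.339, -0.174], TCP at [0.25, -0.6, 0.197] pointing down, gripper open.
Joint ranges: [-3.13, 3.13], [-1.02, 2.26], [0.13, 2.54], [-0.95, 4.09], [0.21, 2.88], [-2.74, 2.74]. Speed limits (rad/s): [2.57, 2.57, 3.14, 3.14, 3.14, 3.14].

### API

Orientations are given as a unit quaternion [x, y, z, w].
In Python, from rig import status, viewer, order gives the robot as it stands. The module is installed in compiled form; this text tells all that it offers.
- The arm moves only by the tool send_rows, never from a script. Its arguments are lists of equal length, an entry for each row: "translation": the shift along the tool's x, y, z in m, a list of three; "yaw": the turn about the tool's x in rad; "gripper": the opening, from 0 (shut) to 1 (fully open). A call has 1 to 12 rows; each row is the pose to reach, as a shift and turn from the pose commanded when the call began, along the tool's axes at that moment; what a row does not reach only later rows make up. A row lasts 1/10 s, in which the tool goes at most 50 mm and 8.59 degrees, less where a joint would pass 70% of its speed; a pose out of reach is approached as far as the arm can. A call with a gripper value outside its range is refused whole. The fingers move at their own pace and stop on an object; the grip force is fixed at half the most. Time passes only in rows, so rows that repeat a pose let the fingers close. It gives the time, the measured TCP pose, the force and the opening at its end, in the units of the state.
- status.state(): the state, without advancing time (a new reading comes with each control period).
- viewer.capture(name): name is "scene" or "top"; returns a dict with "pixels" (420x560x3 uint8, red, green, blue), "depth" (420x560 float32, m along the optical axis (not along the pixel's ray), 0 where there is no reading), "fov_y" (degrees; the focal length in pixels is half the picture's height over the tangent of half this angle, whatever the lens; pixels are square), "cx", "cy" (the principal point, pixels), "world_from_camera" (4x4, takes a point from camera to world coordinates). Camera axes: x right, y up, looking along -z (the intrinsics and any distortion apply to the point x, -y, -z); pixel columns grow to the right and rows downward; lengths in m; the calibration is good to about 2 mm. A picture is of the moment at which its call begins.
- order.hand_in(): hands the job in, once; it reports no verdict.
The state is a dict: "time": time; "qpos": joint angles; "joint_velocities": joint speeds; "joint_torque": joint torques, N m; "tcp_pos": TCP position; "orientation": TCP orientation; "force": force on the tool from outside, world axes, zero at the start; "moment": the same for the moment, N m; "finger_gap": finger opening in m.
Only numpy, scipy, OpenCV 4.12 (cv2) and the standard library are available. Lean on these libraries where they do the work, as an engineer would, in place of code of your own. Each camera call takes 0.05 s, during which the arm holds its last target.

### The job

Sort the returned microphone parts: lay one silver body pack flat and lengthwise in each of the two bays of the broad tray, stand one black clip lengthwise on its foot in each of the two bays of the narrow tray, and stand the chrome grille ball upright with its neck fully down in the empty round mount (no twist needed). Set each thing down rather than dropping or throwing it, and leave the white jar and the tape roll where they are.

Things in the scene. Friction and masses are not known exactly. Their poses are not given: they have to be found in the camera images.
- pack_a: Brushed silver lavalier body pack lying flat on its back: a rounded box 80 mm long (its x), 44 mm wide (its y), 24 mm high (z), with a small dark window on top and a black aerial stub 8 mm long and 10 mm thick on its +x end (off centre by 12 mm to -y). Origin: centre of the case's underside. About 0.14 kg. One of two alike, interchangeable.
- pack_b: Brushed silver lavalier body pack lying flat on its back: a rounded box 80 mm long (its x), 44 mm wide (its y), 24 mm high (z), with a small dark window on top and a black aerial stub 8 mm long and 10 mm thick on its +x end (off centre by 12 mm to -y). Origin: centre of the case's underside. About 0.14 kg. One of two alike, interchangeable.
- clip_a: Black polymer microphone-stand clip standing on its foot: an open-topped channel 60 mm long (its x) and 32 mm wide over its two rigid side walls (its y), from 12 to 36 mm above the underside, on a foot block 56 x 24 mm, 12 mm high. Pinch it from above across the outside of the walls. Origin: centre of the underside. About 0.05 kg. One of two alike, interchangeable.
- clip_b: Black polymer microphone-stand clip standing on its foot: an open-topped channel 60 mm long (its x) and 32 mm wide over its two rigid side walls (its y), from 12 to 36 mm above the underside, on a foot block 56 x 24 mm, 12 mm high. Pinch it from above across the outside of the walls. Origin: centre of the underside. About 0.05 kg. One of two alike, interchangeable.
- grille_ball: Chrome microphone grille ball standing on its neck: a ball of 50 mm diameter (a 51 mm cylindrical band, 10 mm high, round its middle, 34 to 44 mm above the underside), centre 39 mm above the underside, top at 64 mm, on a dark round neck 32 mm in diameter whose lower 19 mm stand free. Origin: centre of the neck's underside; z is its axis. About 0.12 kg.
- pack_tray: The broad grey steel tray, fixed to the shelf: 124 mm (its x) by 168 mm (its y), walls 8 mm thick and 10 mm high over all, floor 3 mm thick. A divider across the middle makes two bays side by side along y, each 108 mm long (x) by 72 mm wide (y) inside, centred at y = +40 and y = -40 mm. A body pack goes in each bay with its length along the tray's x, either way round. Origin: centre of the underside.
- clip_tray: The narrow grey steel tray, fixed to the shelf: 72 mm (its x) by 192 mm (its y), walls 8 mm thick and 10 mm high over all, floor 3 mm thick. A divider across the middle makes two bays end to end along y, each 84 mm long (y) by 56 mm wide (x) inside, centred at y = +46 and y = -46 mm. A clip goes in each bay with its length along the tray's y, either way round. Origin: centre of the underside.
- mount: Bayonet mount bolted upright to the shelf, fixed: a steel collar of 62 mm outer diameter on a dark square flange 84 mm wide and 6 mm thick. Its round mouth, 50 mm in diameter, opens upward; the rim is 34 mm and the floor inside 20 mm above the underside. The ball's neck stands on that floor; it needs no turning. Origin: centre of the underside.
- jar: Bystander: white ceramic desiccant jar, 56 mm in diameter, 60 mm high, loose. Origin: centre of the underside. Not to be moved.
- tape_roll: Bystander: roll of grey tape lying flat, 90 mm outer diameter, 48 mm high, loose. Origin: centre of the underside. Not to be moved.
Things that resemble listed ones, but are neither listed nor needed, are in the scene too. What is shaped like the pack_b but orange, pink or yellow is not meant.

How it is judged:
By the outcome, as a careful person would: the job done as asked, in the order asked, and still so for the second after the job is handed in, with the robot touching nothing.
It also fails if it takes over 128 s, if anything falls off the work surface, if the arm or the gripper's body presses on something with over 40 N, if the wrist force passes 120 N, or if a joint passes its speed limit or range.

## Working session

There is one attempt and no reset: what is moved stays moved. The work goes in short steps, Python scripts to look and compute and a tool call to move; the robot and the scene stay as the last step left them, time stands still between calls to the robot, and variables do not carry over. Pictures are saved under pics/ and viewed, and the job is handed in when it is done.

Besides the shell and the picture viewer there is one more tool, called after "Emit:" as name(argument=value, ...) on one line, values as JSON. send_rows: Moves the arm, as the interface text tells. Its arguments: {"type":"object","properties":{"translation":{"type":"array"},"yaw":{"type":"array"},"gripper":{"type":"array"}},"required":["translation","yaw","gripper"]}

```bash
mkdir -p pics
cat > h.py <<'E'
import numpy as np, cv2
from rig import status, viewer, order
def cap(n,save=None):
    c=viewer.capture(n)
    if save: cv2.imwrite('pics/'+save,cv2.cvtColor(c['pixels'],cv2.COLOR_RGB2BGR)); np.savez('pics/'+save[:-4],**c)
    return c
def pts(c):
    d=c['depth'];f=d.shape[0]/2/np.tan(np.radians(c['fov_y'])/2)
    v,u=np.mgrid[:d.shape[0],:d.shape[1]]
    P=np.stack([(u-c['cx'])/f*d,-(v-c['cy'])/f*d,-d],-1)
    T=np.array(c['world_from_camera'])
    return P@T[:3,:3].T+T[:3,3]
E
python3 - <<'E'
from h import *
print(status.state())
for n in('scene','top'):
    c=cap(n,n+'0.png'); print({k:v for k,v in c.items() if k not in('pixels','depth')})
E
```

```text
{'time': 0.0, 'qpos': array([-1.35009064e+00,  2.45785143e-01,  1.55903043e+00,  3.18609674e-06,
        1.33869976e+00, -1.74079937e-01]), 'joint_velocities': array([-0.00064905,  0.00188112,  0.00034376,  0.00089015, -0.00059829,
        0.00072116]), 'joint_torque': array([-3.27008308e-06, -4.29517543e+01, -3.26121676e+01, -6.96515758e-05,
        5.52629572e-03,  2.74301857e-05]), 'tcp_pos': array([ 0.24987558, -0.5993722 ,  0.19629007]), 'orientation': array([ 0.39270405,  0.5888379 , -0.3917638 ,  0.58785592]), 'force': array([-0.04983105, -0.09246675,  0.24597812]), 'moment': array([0.01182246, 0.01067561, 0.00824227]), 'finger_gap': 0.08548373510015835}
{'fov_y': 45.08365256073128, 'cx': 284.58426651708083, 'cy': 209.9702048684317, 'world_from_camera': array([[ 0.42268693, -0.73487233,  0.53037573,  1.22825455],
       [ 0.90615137,  0.33300132, -0.26076775, -0.33638962],
       [ 0.01501519,  0.59082382,  0.80666087,  1.1903254 ],
       [ 0.        ,  0.        ,  0.        ,  1.        ]])}
{'fov_y': 46.76460267870813, 'cx': 281.07627593187124, 'cy': 206.1795454175385, 'world_from_camera': array([[-0.02647491,  0.99863531, -0.04501781,  0.42664113],
       [-0.99910137, -0.02494247,  0.03426833,  0.031902  ],
       [ 0.0330987 ,  0.04588461,  0.99839826,  1.08670808],
       [ 0.        ,  0.        ,  0.        ,  1.        ]])}
```

View pics/scene0.png

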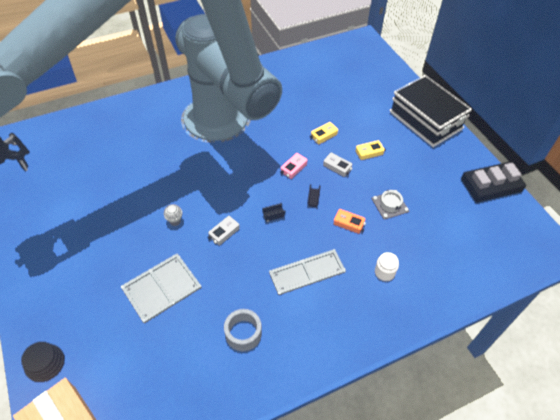

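View pics/top0.png

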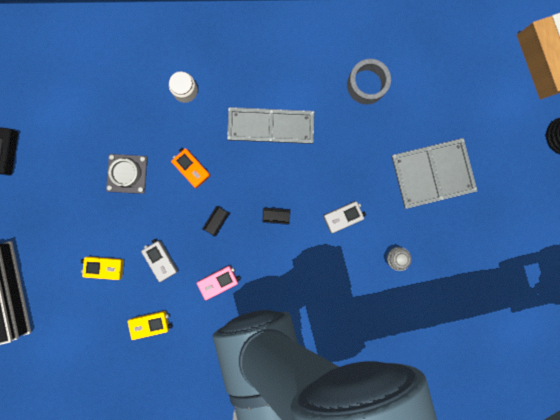

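The top view shows silver packs at (345,216) and (160,260), clips at (276,215) and (216,221), and the ball at (399,258). The pack tray is at (435,172), the clip tray at (270,125), the mount at (126,172), the jar at (182,86) and the tape at (370,80). The orange (190,168), pink (217,283) and yellow (102,268; 149,326) packs are decoys. I'll measure these and check the silver packs in a crop.

Run:
```python
from h import *
for n in('top','scene'):
    c=dict(np.load(f'pics/{n}0.npz')); P=pts(c); z=P[...,2]
    print(n,'table z',[np.round(P[v,u],4) for v,u in((60,60),(300,500),(180,330),(380,60))])
    ok=(c['depth']>0)&(z>0.0075)&(z<.09)
    k,l,st,ce=cv2.connectedComponentsWithStats(ok.astype(np.uint8))
    for i in range(1,k):
        if st[i,4]<60: continue
        m=l==i; q=P[m]; zt=np.percentile(q[:,2],95)
        s=q[q[:,2]>zt-.006][:,:2]
        r=cv2.minAreaRect((s*1000).astype(np.float32)); r2=cv2.minAreaRect((q[:,:2]*1000).astype(np.float32))
        print(np.round(ce[i]),st[i,4],'zt %.3f'%zt,'top',np.round(np.r_[r[0],r[1],r[2]],1),'all',np.round(np.r_[r2[0],r2[1],r2[2]],1),c['pixels'][m].mean(0).round())
im=cv2.imread('pics/top0.png')
a=cv2.resize(im[180:300,100:260],(640,480),interpolation=cv2.INTER_CUBIC)[:, :400]
b=cv2.resize(im[180:300,300:460],(640,480),interpolation=cv2.INTER_CUBIC)[:, :400]
cv2.imwrite('pics/crop0.png',np.hstack([a,b]))
```

```text
top table z [array([ 0.818 ,  0.4839, -0.0073]), array([ 0.2523, -0.4915,  0.0041]), array([ 0.532 , -0.1174, -0.0008]), array([ 0.1086,  0.4867, -0.0039])]
[544.  53.] 2369 zt 0.072 top [ 793.2 -587.8   58.2  170.3   87.5] all [ 791.4 -612.1  160.5   65.    16.5] [160. 122.  77.]
[369.  81.] 970 zt 0.049 top [ 746.6 -205.8   87.9   88.4   88.7] all [ 746.5 -206.6   89.    89.8   65.2] [111. 114. 119.]
[183.  87.] 643 zt 0.061 top [742.2 203.8  45.3  46.6  89.4] all [738.9 202.6  50.7  54.9  20.4] [214. 210. 204.]
[272. 124.] 619 zt 0.012 top [657.   12.8 191.6  73.   86.4] all [657.   12.8 191.6  73.   86.4] [155. 162. 161.]
[555. 135.] 314 zt 0.036 top [ 617.9 -625.4    8.3   48.9   89.1] all [ 620.9 -629.4   26.8   79.7   88.6] [25. 25. 26.]
[  7. 150.] 680 zt 0.036 top [607.6 587.8  25.6  99.   83.7] all [609.  588.2  29.2 102.   85.6] [27. 28. 30.]
[434. 173.] 797 zt 0.013 top [ 541.2 -353.4  123.8  168.8   12.2] all [ 541.2 -353.4  123.8  168.8   12.2] [150. 157. 157.]
[190. 168.] 764 zt 0.026 top [563.5 192.1  80.2  43.9  40.8] all [566.8 194.8  89.1  44.   41. ] [207. 132.  3
[... 3323 characters left out ...]
5 top [ 540.3 -350.8  126.4  167.7   12.3] all [ 537.8 -351.3  131.5  172.2   12.3] [204. 213. 218.]
[386. 266.] 484 zt 0.064 top [742.9 204.6  46.8  44.3  48.7] all [744.3 203.8  51.5  52.1   9.2] [232. 231. 230.]
[406. 350.] 1957 zt 0.020 top [955.  180.7 870.1  13.8  90. ] all [953.6 180.7 872.9  16.6  90. ] [ 92. 142. 221.]
[243. 329.] 869 zt 0.052 top [ 746.6 -205.4   86.3   88.7   66.7] all [ 746.7 -204.3   88.2   90.1   67. ] [154. 162. 174.]
[ 42. 360.] 1319 zt 0.053 top [ 618.8 -658.9   72.4   69.6   13.9] all [ 623.1 -655.3   83.2   84.3   76.3] [69. 71. 81.]
[ 57. 405.] 1972 zt 0.075 top [ 778.2 -645.6  122.5  120.    17.1] all [ 778.1 -645.2  122.3  121.2   17. ] [246. 229. 192.]
```

View pics/crop0.png

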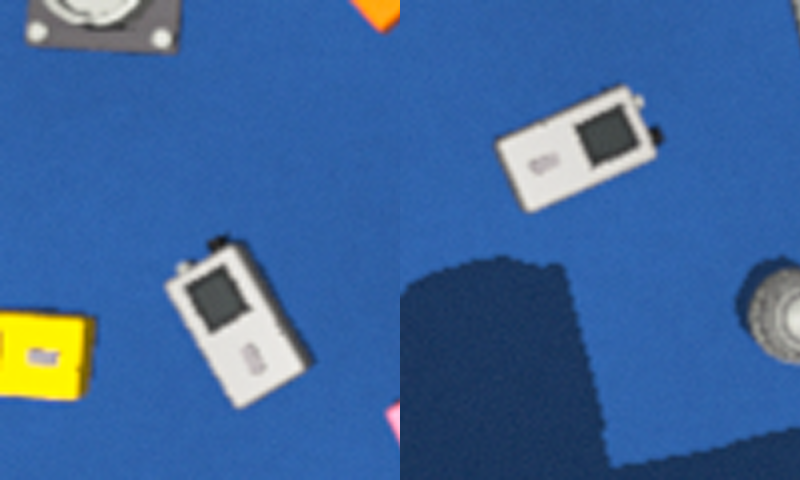

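Both silver packs are confirmed by their colour. The crop shows a silver case, dark window and black aerial on each, and the coloured ones differ. The two views agree to within about 3 mm, and the sizes and heights match the description. Next is a planning helper that gives shifts in tool axes.

```bash
cat > plan.py <<'E'
import sys
from h import *
from scipy.spatial.transform import Rotation as R
def plan(x,y,z,ang):
    s=status.state(); r=R.from_quat(s['orientation']); M=r.as_matrix()
    p=s['tcp_pos']; sh=M.T@(np.array([x,y,z])-p)
    cur=np.degrees(np.arctan2(M[1,2],M[0,2]))
    print('t',round(s['time'],2),'tcp',p.round(4),'jaw %.1f'%cur,'down',M[:,0].round(3),'gap %.4f'%s['finger_gap'],'F',s['force'].round(1),'q6 %.2f q1 %.2f'%(s['qpos'][5],s['qpos'][0]))
    d=(ang-cur+90)%180-90
    print('shift',sh.round(4).tolist(),'world jaw change options',[(round(a,1),'yaw %.3f'%(-np.radians(a))) for a in (d,d-180*np.sign(d))], 'dist %.3f'%np.linalg.norm(sh))
    dq1=np.arctan2(y,x)-s['qpos'][0]
    for a in (d,d-180*np.sign(d)): print('  pred q6 for',round(a,1),'if q6~+q1-yaw: %.2f / opposite: %.2f'%(s['qpos'][5]+dq1-np.radians(a),s['qpos'][5]-dq1+np.radians(a)))
plan(*map(float,sys.argv[1:5]))
E
python3 plan.py .4473 -.1413 .10 21.8
```

```text
t 0.1 tcp [ 0.2499 -0.5994  0.1964] jaw -67.4 down [-0.     0.002 -1.   ] gap 0.0852 F [-0.5 -0.6  1.3] q6 -0.17 q1 -1.35
shift [0.0971, 0.3584, -0.3468] world jaw change options [(np.float64(89.2), 'yaw -1.556'), (np.float64(-90.8), 'yaw 1.585')] dist 0.508
  pred q6 for 89.2 if q6~+q1-yaw: -0.69 / opposite: 0.34
  pred q6 for -90.8 if q6~+q1-yaw: 2.46 / opposite: -2.80
```

Emit:
send_rows(translation=[[0.097, 0.358, -0.347], [0.097, 0.358, -0.347], [0.097, 0.358, -0.347], [0.097, 0.358, -0.347], [0.097, 0.358, -0.347], [0.097, 0.358, -0.347], [0.097, 0.358, -0.347], [0.097, 0.358, -0.347], [0.097, 0.358, -0.347], [0.097, 0.358, -0.347], [0.097, 0.358, -0.347], [0.097, 0.358, -0.347]], yaw=[-1.556, -1.556, -1.556, -1.556, -1.556, -1.556, -1.556, -1.556, -1.556, -1.556, -1.556, -1.556], gripper=[1, 1, 1, 1, 1, 1, 1, 1, 1, 1, 1, 1])

```text
time: 1.3
tcp_pos: [0.4468, -0.14, 0.0995]
orientation: [-0.134, 0.695, 0.135, 0.694]
force: [-0.0, -0.1, -0.0]
finger_gap: 0.0854
```

```bash
python3 plan.py .4473 -.1413 .009 21.8
```

```text
t 1.3 tcp [ 0.4468 -0.14    0.0995] jaw 22.0 down [-0.002  0.001 -1.   ] gap 0.0854 F [-0.  -0.1 -0. ] q6 -0.93 q1 -0.55
shift [0.0905, -0.0015, 0.0001] world jaw change options [(np.float64(-0.2), 'yaw 0.003'), (np.float64(179.8), 'yaw -3.139')] dist 0.091
  pred q6 for -0.2 if q6~+q1-yaw: -0.69 / opposite: -1.17
  pred q6 for 179.8 if q6~+q1-yaw: -3.83 / opposite: 1.97
```

Emit:
send_rows(translation=[[0.04, -0.0015, 0], [0.07, -0.0015, 0], [0.09, -0.0015, 0], [0.0905, -0.0015, 0], [0.0905, -0.0015, 0], [0.0905, -0.0015, 0], [0.0905, -0.0015, 0], [0.0905, -0.0015, 0], [0.0905, -0.0015, 0], [0.0905, -0.0015, 0]], yaw=[0, 0, 0, 0, 0, 0, 0, 0, 0, 0], gripper=[1, 1, 1, 1, 0, 0, 0, 0, 0, 0])

```text
time: 2.3
tcp_pos: [0.4477, -0.1435, 0.0102]
orientation: [-0.134, 0.694, 0.133, 0.695]
force: [-0.2, 0.2, 0.5]
finger_gap: 0.0001
```

```bash
python3 plan.py .4473 -.1413 .12 21.8
python3 - <<'E'
from h import *
cap('scene','s1.png')
im=cv2.imread('pics/s1.png'); cv2.imwrite('pics/s1c.png',cv2.resize(im[150:300,100:300],(800,600)))
E
```

```text
t 2.3 tcp [ 0.4477 -0.1435  0.0102] jaw 21.8 down [ 0. -0. -1.] gap 0.0001 F [-0.2  0.2  0.5] q6 -0.93 q1 -0.55
shift [-0.1098, 0.0021, 0.0004] world jaw change options [(np.float64(0.0), 'yaw -0.000'), (np.float64(-180.0), 'yaw 3.141')] dist 0.110
  pred q6 for 0.0 if q6~+q1-yaw: -0.69 / opposite: -1.18
  pred q6 for -180.0 if q6~+q1-yaw: 2.46 / opposite: -4.32
```

View pics/s1c.png

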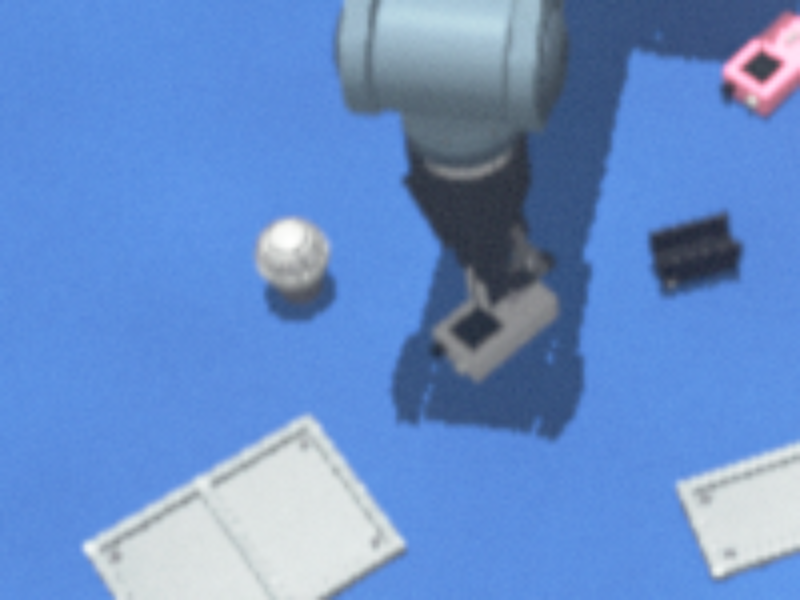

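The crop shows the fingers shut at (500,290), at the robot-side edge of the pack, which sits at (495,335). The gap reads 0, so the grasp missed. I'll lift and measure again.

Emit:
send_rows(translation=[[-0.04, 0, 0], [-0.09, 0, 0], [-0.12, 0, 0], [-0.12, 0, 0], [-0.12, 0, 0], [-0.12, 0, 0]], yaw=[0, 0, 0, 0, 0, 0], gripper=[0, 0, 0, 0, 0, 0])

```text
time: 2.95
tcp_pos: [0.4465, -0.1428, 0.1283]
orientation: [-0.133, 0.695, 0.134, 0.694]
force: [0.6, -0.0, -0.0]
finger_gap: -0.0003
```

```bash
cat > meas.py <<'E'
from h import *
import sys
def blobs(tag,n='scene',zlo=.0075,zhi=.2,box=(.3,.85,-.5,.45)):
    c=cap(n,tag+n+'.png');P=pts(c);z=P[...,2]
    ok=(c['depth']>0)&(z>zlo)&(z<zhi)&(P[...,0]>box[0])&(P[...,0]<box[1])&(P[...,1]>box[2])&(P[...,1]<box[3])
    k,l,st,ce=cv2.connectedComponentsWithStats(ok.astype(np.uint8))
    for i in range(1,k):
        if st[i,4]<60: continue
        m=l==i;q=P[m];zt=np.percentile(q[:,2],95);s=q[q[:,2]>zt-.006][:,:2]
        r=cv2.minAreaRect((s*1000).astype(np.float32))
        print(n,ce[i].round(),st[i,4],'zt %.3f'%zt,np.round(np.r_[r[0],r[1],r[2]],1),c['pixels'][m].mean(0).round())
if __name__=='__main__':
    for n in sys.argv[2:]: blobs(sys.argv[1],n)
E
python3 meas.py m2 scene top
python3 - <<'E'
from h import *
a=cv2.imread('pics/m2scene.png');b=cv2.imread('pics/m2top.png')
cv2.imwrite('pics/m2c.png',np.hstack([cv2.resize(a[150:300,130:280],(400,400)),cv2.resize(b[150:300,270:420],(400,400))]))
E
python3 plan.py .4473 -.1413 .01 21.8
```

```text
scene [370. 149.] 356 zt 0.029 [351.4 387.8  78.6  45.7  82.7] [224. 214. 135.]
scene [338. 164.] 377 zt 0.029 [362.1 266.4  80.1  45.5  29.2] [188. 190. 194.]
scene [293. 166.] 303 zt 0.029 [312.8 140.6  42.6  81.1  24.3] [211. 162. 186.]
scene [313. 196.] 201 zt 0.039 [447.2 140.   31.6  59.3  57.1] [64. 71. 94.]
scene [217. 195.] 66 zt 0.199 [ 451.9 -149.9   17.5    5.8   28.5] [ 90.  96. 109.]
scene [391. 202.] 503 zt 0.036 [557.5 336.6  61.3  60.7  69.4] [195. 197. 198.]
scene [273. 211.] 289 zt 0.039 [452.    7.8  57.9  34.7  81.9] [52. 62. 83.]
scene [173. 213.] 286 zt 0.064 [ 352.2 -253.5   35.1   33.5   26.7] [178. 182. 187.]
scene [349. 220.] 461 zt 0.029 [564.8 193.7  78.7  45.7  38.8] [221. 164. 119.]
scene [223. 230.] 483 zt 0.029 [ 447.2 -140.9   45.2   79.3   21.9] [124. 128. 134.]
scene [306. 271.] 602 zt 0.015 [657.5  14.8 192.6  75.2  86.3] [205. 214. 220.]
scene [160. 287.] 741 zt 0.015 [ 540.7 -350.8  126.6  167.8   12.1] [204. 214. 218.]
scene [386. 266.] 488 zt 0.063 [742.3 205.9  44.2  45.2  56.9] [232. 231. 230.]
scene [243. 329.] 865 zt 0.052 [ 746.7 -205.2  
[... 817 characters left out ...]
 54. 59.]
top [159. 261.] 815 zt 0.025 [361.4 263.2  79.4  44.6  29.4] [169. 168. 166.]
top [392. 254.] 73 zt 0.055 [ 363.2 -239.7    6.7   23.2   63.8] [106. 107. 105.]
top [102. 268.] 821 zt 0.025 [350.4 388.6  86.6  43.8  84.4] [200. 184.  27.]
top [220. 280.] 603 zt 0.026 [311.3 138.8  42.8  79.4  24.8] [196. 143. 163.]
t 3.05 tcp [ 0.4465 -0.1427  0.1281] jaw 21.8 down [-0.003  0.002 -1.   ] gap -0.0004 F [-0.6  0.4  0.4] q6 -0.93 q1 -0.55
shift [0.1181, 0.0007, 0.0016] world jaw change options [(np.float64(0.0), 'yaw -0.001'), (np.float64(-180.0), 'yaw 3.141')] dist 0.118
  pred q6 for 0.0 if q6~+q1-yaw: -0.69 / opposite: -1.18
  pred q6 for -180.0 if q6~+q1-yaw: 2.46 / opposite: -4.32
```

View pics/m2c.png

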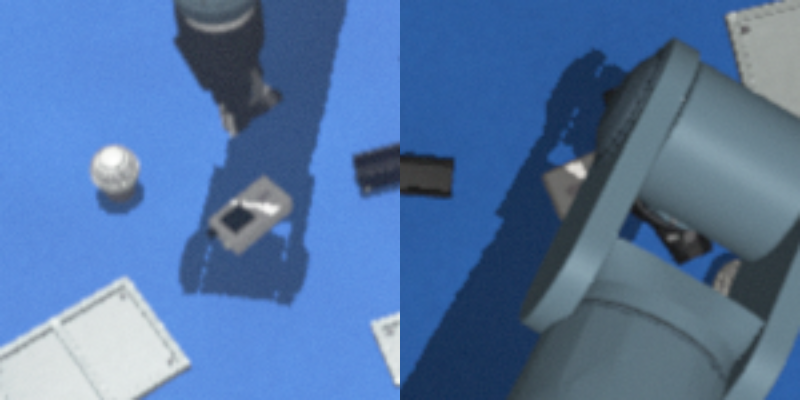

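The pack has not moved, at (447,-141) mm. So the fingers closed above it although the TCP read 10 mm. I'll measure the actual fingertip height in depth.

Run:
```python
from h import *
for n in('m2scene','s1'):
    c=dict(np.load(f'pics/{n}.npz'));P=pts(c)
    for v in range(184,224,2):
        print(n,v,[(u,*np.round(P[v,u]*1000).astype(int)) for u in range(206,244,3)if P[v,u,2]>.035 and c['depth'][v,u]>0])
```

```text
m2scene 184 [(209, np.int64(435), np.int64(-157), np.int64(212)), (212, np.int64(459), np.int64(-155), np.int64(238)), (215, np.int64(465), np.int64(-150), np.int64(242)), (218, np.int64(469), np.int64(-143), np.int64(243)), (221, np.int64(457), np.int64(-133), np.int64(224)), (227, np.int64(492), np.int64(-128), np.int64(260)), (230, np.int64(493), np.int64(-121), np.int64(258)), (233, np.int64(496), np.int64(-114), np.int64(258))]
m2scene 186 [(212, np.int64(446), np.int64(-153), np.int64(214)), (215, np.int64(466), np.int64(-151), np.int64(236)), (218, np.int64(465), np.int64(-143), np.int64(230)), (221, np.int64(456), np.int64(-133), np.int64(216)), (224, np.int64(484), np.int64(-133), np.int64(247)), (227, np.int64(492), np.int64(-128), np.int64(253)), (230, np.int64(498), np.int64(-123), np.int64(258)), (233, np.int64(497), np.int64(-115), np.int64(252))]
m2scene 188 [(212, np.int64(445), np.int64(-154), np.int64(206)), (215, np.int64(465), np.int64(-151), np.int64(227)), (218, np.int64(461), np.int64(-143), np.int64(218)), (221, np.int64(462), np.int64(-135), np.int64(215)), (
[... 9549 characters left out ...]
 (224, np.int64(471), np.int64(-141), np.int64(102)), (227, np.int64(488), np.int64(-137), np.int64(123)), (230, np.int64(500), np.int64(-133), np.int64(135)), (233, np.int64(504), np.int64(-126), np.int64(137))]
s1 220 [(218, np.int64(451), np.int64(-153), np.int64(75)), (221, np.int64(455), np.int64(-146), np.int64(76)), (224, np.int64(476), np.int64(-143), np.int64(101)), (227, np.int64(490), np.int64(-139), np.int64(117)), (230, np.int64(503), np.int64(-134), np.int64(131))]
s1 222 [(218, np.int64(449), np.int64(-153), np.int64(63)), (221, np.int64(454), np.int64(-146), np.int64(65)), (224, np.int64(475), np.int64(-144), np.int64(91)), (227, np.int64(490), np.int64(-139), np.int64(108))]
```

Run:
```python
from h import *
c=dict(np.load('pics/s1.npz'));P=pts(c)
for v in range(220,232): print(v,[(u,*np.round(P[v,u]*1000).astype(int).tolist()) for u in range(212,230,2)])
c=dict(np.load('pics/m2scene.npz'));P=pts(c)
for v in range(195,202): print(v,[(u,*np.round(P[v,u]*1000).astype(int).tolist()) for u in range(212,226,2)])
c=dict(np.load('pics/scene0.npz'));P=pts(c)
m=(P[...,2]>.1)&(P[...,2]<.3)&(P[...,0]>.1)&(P[...,0]<.4)&(P[...,1]<-.5)&(P[...,1]>-.75)&(c['depth']>0)
q=P[m];vv,uu=np.nonzero(m);o=np.argsort(q[:,2])[:25];print([(int(uu[i]),int(vv[i]),*(q[i]*1000).round().astype(int).tolist()) for i in o])
```

```text
220 [(212, 394, -157, 3), (214, 393, -151, -2), (216, 394, -145, -4), (218, 451, -153, 75), (220, 461, -150, 86), (222, 460, -144, 82), (224, 476, -143, 101), (226, 485, -140, 111), (228, 491, -136, 117)]
221 [(212, 392, -157, -4), (214, 398, -152, 0), (216, 402, -148, 3), (218, 448, -153, 65), (220, 456, -149, 75), (222, 458, -144, 74), (224, 477, -144, 99), (226, 485, -140, 106), (228, 493, -137, 115)]
222 [(212, 395, -158, -5), (214, 401, -153, 0), (216, 403, -148, 0), (218, 449, -153, 63), (220, 457, -150, 72), (222, 461, -145, 74), (224, 475, -144, 91), (226, 488, -141, 106), (228, 435, -122, 26)]
223 [(212, 402, -160, 0), (214, 404, -155, 0), (216, 409, -150, 3), (218, 448, -154, 57), (220, 457, -150, 66), (222, 456, -145, 62), (224, 456, -139, 59), (226, 457, -134, 56), (228, 437, -123, 25)]
224 [(212, 407, -162, 3), (214, 408, -156, 1), (216, 413, -152, 5), (218, 447, -154, 50), (220, 457, -151, 62), (222, 459, -146, 61), (224, 460, -140, 60), (226, 439, -129, 25), (228, 441, -124, 26)]
225 [(212, 409, -162, 0), (214, 411, -157, 0), (216, 433, -156, 29), (218, 432, -151, 25),
[... 2411 characters left out ...]
2), (224, 342, -100, 0)]
[(27, 169, 238, -550, 248), (24, 169, 236, -556, 248), (26, 170, 242, -552, 249), (25, 170, 243, -554, 251), (25, 169, 241, -553, 252), (20, 165, 223, -562, 253), (27, 165, 231, -547, 253), (26, 169, 243, -551, 253), (23, 168, 237, -557, 253), (24, 168, 238, -555, 254), (27, 166, 235, -547, 254), (26, 166, 234, -549, 254), (26, 168, 241, -550, 255), (26, 167, 239, -549, 256), (21, 166, 231, -560, 256), (27, 164, 231, -546, 256), (26, 165, 234, -548, 257), (25, 168, 243, -552, 258), (26, 164, 231, -547, 258), (22, 167, 238, -557, 258), (23, 167, 240, -555, 259), (25, 167, 243, -550, 261), (24, 166, 239, -552, 261), (25, 164, 234, -549, 261), (25, 166, 240, -550, 261)]
```

Depth shows the real fingertips about 39 mm above the reported TCP: 49 vs 10 mm and 168 vs 128 mm shut, and 248 vs 196 mm open, which matches the stated 13 mm swing. XY agrees. So I'll treat the tips as TCP + 39 mm in z, open, and descend to TCP z = -0.030, watching the force.

Emit:
send_rows(translation=[[0.03, 0.0005, 0.001], [0.06, 0.0005, 0.001], [0.09, 0.0005, 0.001], [0.12, 0.0005, 0.001], [0.14, 0.0005, 0.001], [0.15, 0.0005, 0.001], [0.158, 0.0005, 0.001], [0.158, 0.0005, 0.001], [0.158, 0.0005, 0.001]], yaw=[0, 0, 0, 0, 0, 0, 0, 0, 0], gripper=[1, 1, 1, 1, 1, 1, 1, 1, 1])

```text
time: 3.95
tcp_pos: [0.4489, -0.1429, -0.0275]
orientation: [-0.134, 0.694, 0.133, 0.695]
force: [0.4, 0.3, 0.4]
finger_gap: 0.085
```

```bash
python3 plan.py .4473 -.1413 -.03 21.8
python3 - <<'E'
from h import *
cap('scene','s2.png')
im=cv2.imread('pics/s2.png'); cv2.imwrite('pics/s2c.png',cv2.resize(im[180:270,160:280],(800,600)))
E
```

```text
t 3.95 tcp [ 0.4489 -0.1429 -0.0275] jaw 21.8 down [ 0.001 -0.001 -1.   ] gap 0.0850 F [0.4 0.3 0.4] q6 -0.93 q1 -0.55
shift [0.0025, 0.0021, -0.0009] world jaw change options [(np.float64(0.0), 'yaw -0.001'), (np.float64(-180.0), 'yaw 3.141')] dist 0.003
  pred q6 for 0.0 if q6~+q1-yaw: -0.69 / opposite: -1.17
  pred q6 for -180.0 if q6~+q1-yaw: 2.46 / opposite: -4.31
```

View pics/s2c.png

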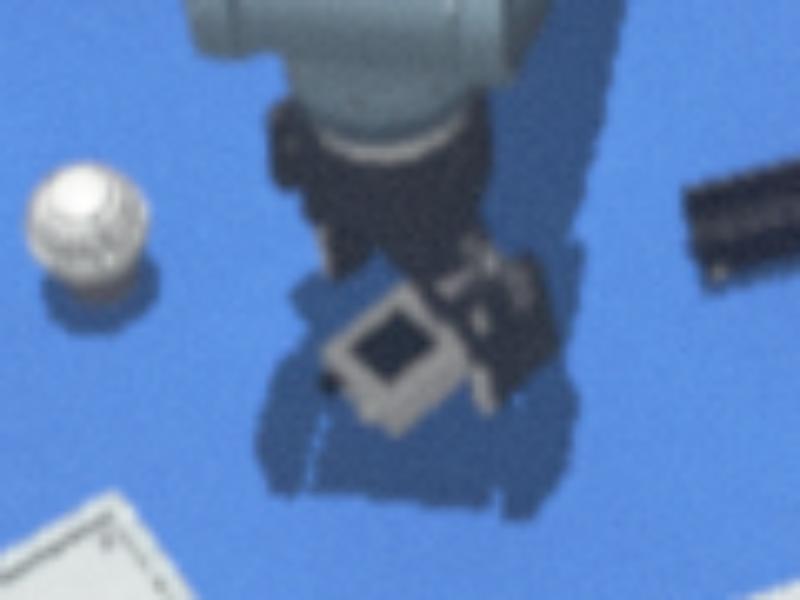

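The crop shows the open fingers straddling the pack, one at (490,350) and one at (340,260), with no contact force. Closing.

Emit:
send_rows(translation=[[0.0025, 0.001, -0.001], [0.0025, 0.001, -0.001], [0.0025, 0.001, -0.001], [0.0025, 0.001, -0.001], [0.0025, 0.001, -0.001], [0.0025, 0.001, -0.001], [0.0025, 0.001, -0.001], [0.0025, 0.001, -0.001]], yaw=[0, 0, 0, 0, 0, 0, 0, 0], gripper=[1, 0, 0, 0, 0, 0, 0, 0])

```text
time: 4.8
tcp_pos: [0.4476, -0.1423, -0.0301]
orientation: [-0.134, 0.694, 0.133, 0.695]
force: [-0.2, 0.8, 5.6]
finger_gap: 0.0424
```

Emit:
send_rows(translation=[[-0.02, 0, 0], [-0.05, 0, 0], [-0.08, 0, 0], [-0.1, 0, 0], [-0.1, 0, 0]], yaw=[0, 0, 0, 0, 0], gripper=[0, 0, 0, 0, 0])

```text
time: 5.3
tcp_pos: [0.4487, -0.1429, 0.0717]
orientation: [-0.135, 0.693, 0.132, 0.696]
force: [0.7, 0.6, -1.1]
finger_gap: 0.0428
```

```bash
python3 plan.py .5323 -.3130 .06 102.2
python3 - <<'E'
from h import *
cap('scene','s3.png')
im=cv2.imread('pics/s3.png'); cv2.imwrite('pics/s3c.png',cv2.resize(im[150:270,160:320],(800,600)))
E
```

```text
t 5.3 tcp [ 0.4487 -0.1429  0.0717] jaw 21.8 down [ 0.005 -0.003 -1.   ] gap 0.0428 F [ 0.7  0.6 -1.1] q6 -0.93 q1 -0.55
shift [0.0125, -0.1889, 0.0145] world jaw change options [(np.float64(80.4), 'yaw -1.404'), (np.float64(-99.6), 'yaw 1.738')] dist 0.190
  pred q6 for 80.4 if q6~+q1-yaw: -2.32 / opposite: 0.46
  pred q6 for -99.6 if q6~+q1-yaw: 0.83 / opposite: -2.69
```

View pics/s3c.png

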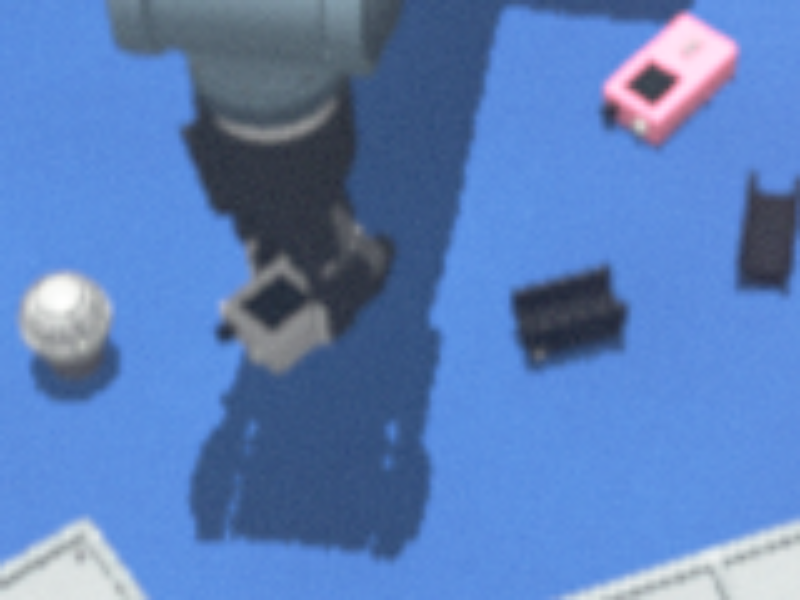

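The pack is held (gap 42.8 mm) and lifted, at (280,310) in the crop. Before placing, I'll check whether it is centred between the fingers along its length.

Run:
```python
from h import *
c=dict(np.load('pics/s3.npz'));P=pts(c);z=P[...,2]
m=(z>.085)&(z<.137)&(P[...,0]>.38)&(P[...,0]<.56)&(P[...,1]>-.25)&(P[...,1]<-.05)&(c['depth']>0)
px=c['pixels'].astype(int)
q=P[m]; a=np.radians(111.8);L=np.array([np.cos(a),np.sin(a)]);J=np.array([L[1],-L[0]])
o=np.array([.4487,-.1429]); s=(q[:,:2]-o)@L*1000; t=(q[:,:2]-o)@J*1000
br=px[m].mean(1)
for lo in range(-60,60,6):
    k=(s>=lo)&(s<lo+6)
    if k.sum(): print(lo,k.sum(),'z %.0f..%.0f t %.0f..%.0f br %.0f'%(q[k,2].min()*1000,q[k,2].max()*1000,t[k].min(),t[k].max(),br[k].mean()))
```

```text
-48 9 z 114..121 t -16..12 br 88
-42 46 z 107..129 t -20..20 br 131
-36 46 z 104..131 t -23..23 br 133
-30 42 z 108..131 t -22..22 br 102
-24 41 z 106..133 t -21..22 br 98
-18 37 z 102..131 t -21..24 br 94
-12 59 z 108..136 t -30..33 br 105
-6 42 z 108..136 t -36..36 br 78
0 27 z 117..132 t -25..34 br 98
6 5 z 123..134 t -25..33 br 61
12 2 z 129..129 t 3..5 br 97
18 2 z 129..130 t 3..6 br 89
```

Centred: the case spans about -41 mm to +40 mm. On to the first bay.

Emit:
send_rows(translation=[[0.012, -0.03, 0.002], [0.012, -0.06, 0.005], [0.012, -0.09, 0.007], [0.012, -0.12, 0.009], [0.012, -0.15, 0.012], [0.012, -0.17, 0.014], [0.012, -0.189, 0.0145], [0.012, -0.189, 0.0145], [0.012, -0.189, 0.0145], [0.012, -0.189, 0.0145], [0.012, -0.189, 0.0145], [0.012, -0.189, 0.0145]], yaw=[0.145, 0.29, 0.435, 0.58, 0.725, 0.87, 1.015, 1.16, 1.305, 1.45, 1.595, 1.738], gripper=[0, 0, 0, 0, 0, 0, 0, 0, 0, 0, 0, 0])

```text
time: 6.55
tcp_pos: [0.529, -0.3109, 0.0541]
orientation: [0.446, 0.551, -0.446, 0.547]
force: [0.7, -0.6, -0.6]
finger_gap: 0.0427
```

```bash
python3 plan.py .5323 -.3130 -.0265 102.2
python3 - <<'E'
from h import *
cap('scene','s4.png')
im=cv2.imread('pics/s4.png'); cv2.imwrite('pics/s4c.png',cv2.resize(im[190:340,80:280],(800,600)))
E
```

```text
t 6.55 tcp [ 0.529  -0.3109  0.0541] jaw -78.2 down [-0.004  0.003 -1.   ] gap 0.0427 F [ 0.7 -0.6 -0.6] q6 0.65 q1 -0.72
shift [0.0805, 0.003, 0.0031] world jaw change options [(np.float64(0.4), 'yaw -0.006'), (np.float64(-179.6), 'yaw 3.135')] dist 0.081
  pred q6 for 0.4 if q6~+q1-yaw: 0.83 / opposite: 0.47
  pred q6 for -179.6 if q6~+q1-yaw: 3.97 / opposite: -2.67
```

View pics/s4c.png

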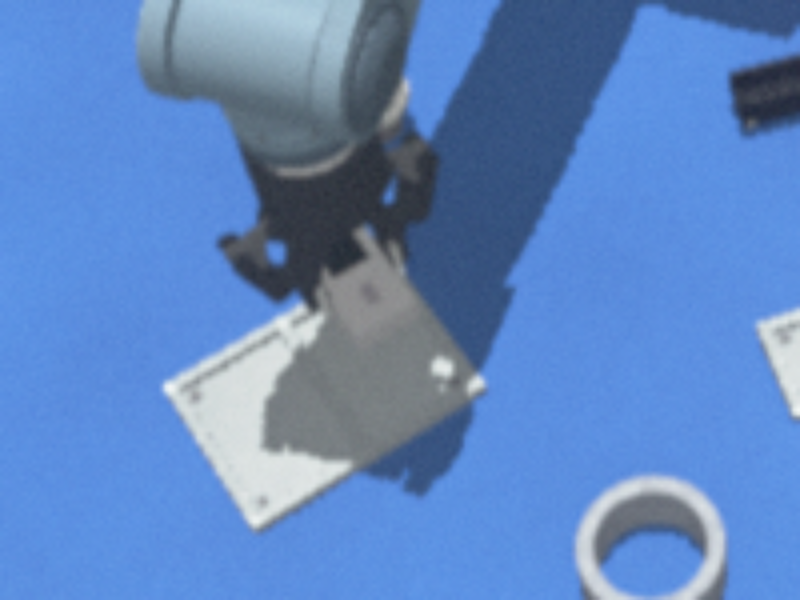

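The pack hangs lengthwise over the right-hand bay, at (370,290) in the crop. Lowering.

Emit:
send_rows(translation=[[0.02, 0.003, 0.003], [0.04, 0.003, 0.003], [0.055, 0.003, 0.003], [0.066, 0.003, 0.003], [0.072, 0.003, 0.003], [0.076, 0.003, 0.003], [0.079, 0.003, 0.003], [0.079, 0.003, 0.003], [0.079, 0.003, 0.003]], yaw=[-0.006, -0.006, -0.006, -0.006, -0.006, -0.006, -0.006, -0.006, -0.006], gripper=[0, 0, 0, 0, 0, 0, 0, 0, 0])

```text
time: 7.5
tcp_pos: [0.5346, -0.3148, -0.021]
orientation: [0.442, 0.551, -0.442, 0.552]
force: [0.3, -0.7, -0.0]
finger_gap: 0.0425
```

```bash
python3 plan.py .5323 -.3130 -.0265 102.2
```

```text
t 7.5 tcp [ 0.5346 -0.3148 -0.021 ] jaw -77.5 down [ 0.001 -0.001 -1.   ] gap 0.0425 F [ 0.3 -0.7 -0. ] q6 0.64 q1 -0.71
shift [0.0055, -0.0018, -0.0023] world jaw change options [(np.float64(-0.3), 'yaw 0.006'), (np.float64(179.7), 'yaw -3.136')] dist 0.006
  pred q6 for -0.3 if q6~+q1-yaw: 0.83 / opposite: 0.45
  pred q6 for 179.7 if q6~+q1-yaw: -2.32 / opposite: 3.59
```

Emit:
send_rows(translation=[[0.002, -0.0015, -0.002], [0.004, -0.0015, -0.002], [0.0055, -0.0015, -0.002], [0.006, -0.0015, -0.002], [0.006, -0.0015, -0.002]], yaw=[0.005, 0.005, 0.005, 0.005, 0.005], gripper=[0, 0, 0, 0, 0])

```text
time: 8.0
tcp_pos: [0.5323, -0.3128, -0.0271]
orientation: [0.444, 0.551, -0.444, 0.55]
force: [-2.3, 2.0, 4.5]
finger_gap: 0.0428
```

Light contact (4.5 N). Release with a partial opening.

Emit:
send_rows(translation=[[0, 0, 0], [0, 0, 0], [0, 0, 0], [0, 0, 0], [-0.02, 0, 0], [-0.05, 0, 0], [-0.09, 0, 0], [-0.12, 0, 0], [-0.12, 0, 0]], yaw=[0, 0, 0, 0, 0, 0, 0, 0, 0], gripper=[0.6, 0.7, 0.72, 0.72, 0.72, 0.72, 0.72, 0.72, 0.72])

```text
time: 8.9
tcp_pos: [0.5353, -0.3154, 0.0982]
orientation: [0.444, 0.547, -0.444, 0.554]
force: [0.3, -1.2, 0.2]
finger_gap: 0.0616
```

```bash
python3 plan.py .3618 .2647 .10 119
```

```text
t 8.9 tcp [ 0.5353 -0.3154  0.0982] jaw -77.7 down [ 0.008 -0.007 -1.   ] gap 0.0616 F [ 0.3 -1.2  0.2] q6 0.64 q1 -0.71
shift [-0.0071, -0.0464, -0.6036] world jaw change options [(np.float64(16.7), 'yaw -0.292'), (np.float64(-163.3), 'yaw 2.849')] dist 0.605
  pred q6 for 16.7 if q6~+q1-yaw: 1.70 / opposite: -0.41
  pred q6 for -163.3 if q6~+q1-yaw: 4.84 / opposite: -3.55
```

Emit:
send_rows(translation=[[-0.003, -0.004, -0.05], [-0.003, -0.008, -0.1], [-0.003, -0.012, -0.15], [-0.003, -0.015, -0.2], [-0.003, -0.019, -0.25], [-0.003, -0.023, -0.3], [-0.003, -0.027, -0.35], [-0.003, -0.031, -0.4], [-0.003, -0.035, -0.45], [-0.003, -0.039, -0.5], [-0.003, -0.043, -0.55], [-0.003, -0.046, -0.59]], yaw=[-0.025, -0.05, -0.075, -0.1, -0.125, -0.15, -0.175, -0.2, -0.225, -0.25, -0.275, -0.292], gripper=[1, 1, 1, 1, 1, 1, 1, 1, 1, 1, 1, 1])

```text
time: 10.1
tcp_pos: [0.3605, 0.256, 0.0948]
orientation: [0.358, 0.61, -0.359, 0.609]
force: [0.3, -0.3, -0.2]
finger_gap: 0.0855
```

Emit:
send_rows(translation=[[0, 0, -0.012], [0, 0, -0.012], [0, 0, -0.012], [0, 0, -0.012]], yaw=[0, 0, 0, 0], gripper=[1, 1, 1, 1])

```text
time: 10.5
tcp_pos: [0.3568, 0.2633, 0.0951]
orientation: [0.359, 0.609, -0.36, 0.609]
force: [0.6, 0.1, 0.1]
finger_gap: 0.0855
```

```bash
python3 plan.py .3618 .2647 -.03 119;  python3 meas.py m5 scene | grep -E "scene \[(1|33|2)"
```

```text
t 10.5 tcp [0.3568 0.2633 0.0951] jaw -61.1 down [-0. -0. -1.] gap 0.0855 F [0.6 0.1 0.1] q6 1.45 q1 0.38
shift [0.1251, 0.0051, 0.0012] world jaw change options [(np.float64(0.1), 'yaw -0.002'), (np.float64(-179.9), 'yaw 3.139')] dist 0.125
  pred q6 for 0.1 if q6~+q1-yaw: 1.70 / opposite: 1.20
  pred q6 for -179.9 if q6~+q1-yaw: 4.84 / opposite: -1.95
scene [332. 137.] 95 zt 0.198 [392.2 215.2  44.   23.4  85.3] [82. 85. 94.]
scene [338. 164.] 381 zt 0.029 [364.6 266.5  83.4  45.6  29. ] [128. 130. 137.]
scene [293. 166.] 306 zt 0.029 [311.3 139.8  43.4  79.8  25.9] [194. 137. 161.]
scene [273. 211.] 290 zt 0.038 [451.9   8.3  57.5  37.5  82.3] [53. 63. 88.]
scene [173. 213.] 288 zt 0.065 [ 355.2 -253.9   34.5   36.9   15.6] [176. 181. 187.]
scene [166. 283.] 1311 zt 0.031 [ 533.  -312.3   82.7   44.1   12.4] [202. 208. 212.]
scene [243. 329.] 872 zt 0.052 [ 746.8 -205.7   86.7   88.9   66.6] [154. 162. 174.]
```

View pics/m5scene.png

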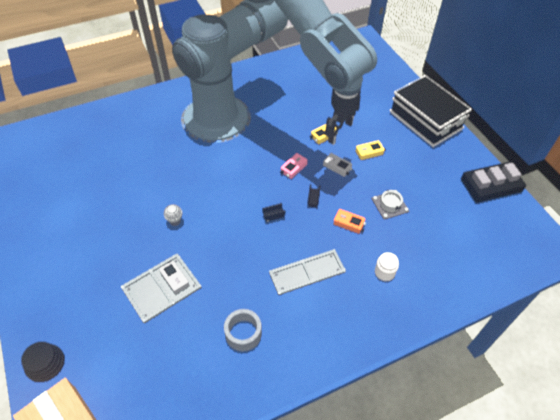

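The first pack lies in its bay at (174,277), centre (533,-312) mm, angle 12.4°. Now the second pack.

Emit:
send_rows(translation=[[0.03, 0.0045, 0.001], [0.06, 0.0045, 0.001], [0.09, 0.0045, 0.001], [0.11, 0.0045, 0.001], [0.12, 0.0045, 0.001], [0.125, 0.0045, 0.001], [0.125, 0.0045, 0.001], [0.125, 0.0045, 0.001]], yaw=[0, 0, 0, 0, 0, 0, 0, 0], gripper=[1, 1, 1, 1, 1, 1, 1, 1])

```text
time: 11.35
tcp_pos: [0.3618, 0.266, -0.0286]
orientation: [0.36, 0.609, -0.359, 0.61]
force: [0.8, 0.5, -0.8]
finger_gap: 0.0851
```

```bash
python3 plan.py .3618 .2647 -.03 119
```

```text
t 11.35 tcp [ 0.3618  0.266  -0.0286] jaw -61.0 down [ 0.002  0.001 -1.   ] gap 0.0851 F [ 0.8  0.5 -0.8] q6 1.45 q1 0.38
shift [0.0014, -0.0006, 0.0012] world jaw change options [(np.float64(0.0), 'yaw -0.001'), (np.float64(-180.0), 'yaw 3.141')] dist 0.002
  pred q6 for 0.0 if q6~+q1-yaw: 1.70 / opposite: 1.20
  pred q6 for -180.0 if q6~+q1-yaw: 4.84 / opposite: -1.95
```

Emit:
send_rows(translation=[[0.001, 0, 0.001], [0.001, 0, 0.001], [0.001, 0, 0.001], [0.001, 0, 0.001], [0.001, 0, 0.001], [0.001, 0, 0.001], [0.001, 0, 0.001]], yaw=[0, 0, 0, 0, 0, 0, 0], gripper=[0, 0, 0, 0, 0, 0, 0])

```text
time: 12.05
tcp_pos: [0.362, 0.2653, -0.0299]
orientation: [0.359, 0.609, -0.359, 0.61]
force: [-0.3, -0.1, 6.6]
finger_gap: 0.0424
```

Emit:
send_rows(translation=[[-0.02, 0, 0], [-0.05, 0, 0], [-0.08, 0, 0], [-0.1, 0, 0], [-0.1, 0, 0], [-0.1, 0, 0]], yaw=[0, 0, 0, 0, 0, 0], gripper=[0, 0, 0, 0, 0, 0])

```text
time: 12.65
tcp_pos: [0.3607, 0.2647, 0.0687]
orientation: [0.359, 0.609, -0.359, 0.609]
force: [-0.7, 0.5, -1.1]
finger_gap: 0.0428
```

```bash
python3 plan.py .5493 -.3912 .07 102.2
```

```text
t 12.65 tcp [0.3607 0.2647 0.0687] jaw -61.0 down [-0.001 -0.    -1.   ] gap 0.0428 F [-0.7  0.5 -1.1] q6 1.44 q1 0.38
shift [-0.0013, -0.1528, 0.6652] world jaw change options [(np.float64(-16.8), 'yaw 0.293'), (np.float64(163.2), 'yaw -2.849')] dist 0.683
  pred q6 for -16.8 if q6~+q1-yaw: 0.74 / opposite: 2.15
  pred q6 for 163.2 if q6~+q1-yaw: -2.40 / opposite: 5.29
```

Emit:
send_rows(translation=[[-0.001, -0.006, 0.025], [-0.001, -0.016, 0.07], [-0.001, -0.027, 0.117], [-0.001, -0.038, 0.164], [-0.001, -0.048, 0.21], [-0.001, -0.059, 0.257], [-0.001, -0.07, 0.304], [-0.001, -0.08, 0.35], [-0.001, -0.091, 0.397], [-0.001, -0.102, 0.444], [-0.001, -0.113, 0.49], [-0.001, -0.124, 0.537]], yaw=[0.01, 0.03, 0.05, 0.08, 0.1, 0.13, 0.15, 0.18, 0.2, 0.23, 0.26, 0.293], gripper=[0, 0, 0, 0, 0, 0, 0, 0, 0, 0, 0, 0])

```text
time: 13.85
tcp_pos: [0.5116, -0.2658, 0.0674]
orientation: [0.445, 0.552, -0.445, 0.548]
force: [1.4, 0.1, -1.3]
finger_gap: 0.0431
```

```bash
python3 plan.py .5493 -.3912 .06 102.2
```

```text
t 13.85 tcp [ 0.5116 -0.2658  0.0674] jaw -77.9 down [-0.004  0.003 -1.   ] gap 0.0431 F [ 1.4  0.1 -1.3] q6 0.68 q1 -0.68
shift [0.0069, 0.0106, 0.1305] world jaw change options [(np.float64(0.1), 'yaw -0.002'), (np.float64(-179.9), 'yaw 3.140')] dist 0.131
  pred q6 for 0.1 if q6~+q1-yaw: 0.74 / opposite: 0.63
  pred q6 for -179.9 if q6~+q1-yaw: 3.88 / opposite: -2.51
```

Emit:
send_rows(translation=[[0, 0.004, 0.04], [0, 0.007, 0.08], [0, 0.01, 0.11], [0, 0.01, 0.121], [0, 0.01, 0.121], [0, 0.01, 0.121], [0, 0.01, 0.121]], yaw=[0, 0, 0, 0, 0, 0, 0], gripper=[0, 0, 0, 0, 0, 0, 0])

```text
time: 14.55
tcp_pos: [0.5477, -0.3792, 0.0695]
orientation: [0.444, 0.551, -0.444, 0.55]
force: [0.3, 0.5, -1.3]
finger_gap: 0.0428
```

```bash
python3 plan.py .5493 -.3912 -.0265 102.2
```

```text
t 14.55 tcp [ 0.5477 -0.3792  0.0695] jaw -77.7 down [-0.001  0.002 -1.   ] gap 0.0428 F [ 0.3  0.5 -1.3] q6 0.58 q1 -0.78
shift [0.096, -0.0009, 0.0123] world jaw change options [(np.float64(-0.1), 'yaw 0.001'), (np.float64(179.9), 'yaw -3.141')] dist 0.097
  pred q6 for -0.1 if q6~+q1-yaw: 0.74 / opposite: 0.42
  pred q6 for 179.9 if q6~+q1-yaw: -2.40 / opposite: 3.57
```

Emit:
send_rows(translation=[[0.02, 0, 0.008], [0.045, -0.001, 0.012], [0.065, -0.001, 0.012], [0.078, -0.001, 0.012], [0.085, -0.001, 0.012], [0.088, -0.001, 0.012], [0.09, -0.001, 0.012], [0.09, -0.001, 0.012], [0.09, -0.001, 0.012]], yaw=[0, 0, 0, 0, 0, 0, 0, 0, 0], gripper=[0, 0, 0, 0, 0, 0, 0, 0, 0])

```text
time: 15.45
tcp_pos: [0.5503, -0.3935, -0.0187]
orientation: [0.444, 0.55, -0.444, 0.551]
force: [-0.3, 0.7, -1.2]
finger_gap: 0.0426
```

```bash
python3 plan.py .5493 -.3912 -.0265 102.2
```

```text
t 15.45 tcp [ 0.5503 -0.3935 -0.0187] jaw -77.8 down [ 0.001 -0.001 -1.   ] gap 0.0426 F [-0.3  0.7 -1.2] q6 0.57 q1 -0.79
shift [0.0078, -0.0005, -0.0024] world jaw change options [(np.float64(0.0), 'yaw -0.000'), (np.float64(-180.0), 'yaw 3.141')] dist 0.008
  pred q6 for 0.0 if q6~+q1-yaw: 0.74 / opposite: 0.40
  pred q6 for -180.0 if q6~+q1-yaw: 3.88 / opposite: -2.74
```

Emit:
send_rows(translation=[[0.003, 0, -0.002], [0.005, 0, -0.002], [0.007, 0, -0.002], [0.008, 0, -0.002], [0.008, 0, -0.002], [0.008, 0, -0.002]], yaw=[0, 0, 0, 0, 0, 0], gripper=[0, 0, 0, 0, 0, 0])

```text
time: 16.05
tcp_pos: [0.5495, -0.3912, -0.0268]
orientation: [0.444, 0.55, -0.444, 0.55]
force: [-1.8, 2.5, 5.7]
finger_gap: 0.0428
```

Emit:
send_rows(translation=[[0, 0, 0], [0, 0, 0], [0, 0, 0], [0, 0, 0], [-0.02, 0, 0], [-0.05, 0, 0], [-0.09, 0, 0], [-0.12, 0, 0], [-0.12, 0, 0], [-0.12, 0, 0]], yaw=[0, 0, 0, 0, 0, 0, 0, 0, 0, 0], gripper=[0.6, 0.7, 0.72, 0.72, 0.72, 0.72, 0.72, 0.72, 0.72, 0.72])

```text
time: 17.05
tcp_pos: [0.5496, -0.3914, 0.093]
orientation: [0.444, 0.55, -0.444, 0.551]
force: [0.1, 1.1, 0.1]
finger_gap: 0.0613
```

```bash
python3 plan.py .4532 .0072 .08 -6
```

```text
t 17.05 tcp [ 0.5496 -0.3914  0.093 ] jaw -77.8 down [ 0.001 -0.001 -1.   ] gap 0.0613 F [0.1 1.1 0.1] q6 0.57 q1 -0.79
shift [0.0125, -0.0101, -0.41] world jaw change options [(np.float64(71.8), 'yaw -1.253'), (np.float64(-108.2), 'yaw 1.888')] dist 0.410
  pred q6 for 71.8 if q6~+q1-yaw: 0.12 / opposite: 1.02
  pred q6 for -108.2 if q6~+q1-yaw: 3.26 / opposite: -2.12
```

Emit:
send_rows(translation=[[0.012, -0.001, -0.045], [0.012, -0.002, -0.09], [0.012, -0.003, -0.135], [0.012, -0.005, -0.18], [0.012, -0.006, -0.225], [0.012, -0.007, -0.27], [0.012, -0.008, -0.315], [0.012, -0.009, -0.36], [0.012, -0.01, -0.4], [0.012, -0.01, -0.41], [0.012, -0.01, -0.41], [0.012, -0.01, -0.41]], yaw=[-0.12, -0.24, -0.36, -0.48, -0.6, -0.72, -0.84, -0.96, -1.08, -1.2, -1.253, -1.253], gripper=[1, 1, 1, 1, 1, 1, 1, 1, 1, 1, 1, 1])

```text
time: 18.25
tcp_pos: [0.4515, 0.0084, 0.0787]
orientation: [0.037, 0.707, -0.037, 0.705]
force: [-0.5, -0.1, 0.5]
finger_gap: 0.0854
```

```bash
python3 plan.py .4532 .0072 -.027 -6;python3 meas.py m6 scene | grep -E "scene \[(1|3|2)"
python3 - <<'E'
from h import *
im=cv2.imread('pics/m6scene.png'); cv2.imwrite('pics/m6c.png',cv2.resize(im[170:320,100:300],(800,600)))
E
```

```text
t 18.25 tcp [0.4515 0.0084 0.0787] jaw -6.0 down [-0.003  0.001 -1.   ] gap 0.0854 F [-0.5 -0.1  0.5] q6 -0.13 q1 -0.23
shift [0.1057, -0.0011, 0.0022] world jaw change options [(np.float64(-0.0), 'yaw 0.001'), (np.float64(180.0), 'yaw -3.141')] dist 0.106
  pred q6 for -0.0 if q6~+q1-yaw: 0.12 / opposite: -0.38
  pred q6 for 180.0 if q6~+q1-yaw: -3.02 / opposite: 2.76
scene [370. 149.] 356 zt 0.030 [352.4 386.7  79.4  46.4  84. ] [223. 214. 135.]
scene [294. 166.] 274 zt 0.029 [314.6 140.9  39.4  78.7  27.9] [209. 159. 181.]
scene [275. 205.] 441 zt 0.194 [501.2   0.7  48.3  24.1   1.8] [49. 55. 72.]
scene [313. 196.] 202 zt 0.039 [445.8 140.9  31.7  60.6  56.8] [63. 69. 91.]
scene [391. 202.] 502 zt 0.036 [556.9 337.2  60.3  61.9  43.1] [193. 196. 198.]
scene [173. 213.] 281 zt 0.066 [ 352.5 -252.7   35.1   32.4   30.6] [177. 181. 187.]
scene [349. 220.] 460 zt 0.029 [564.5 194.3  79.8  47.1  39.5] [222. 163. 118.]
scene [307. 271.] 582 zt 0.015 [657.2  16.2 194.8  74.5  86. ] [205. 214. 219.]
scene [160. 286.] 1875 zt 0.031 [ 542.2 -351.3   82.7  124.2   12.1] [201. 206. 209.]
scene [386. 266.] 483 zt 0.064 [742.9 205.5  44.7  45.1  56.9] [232. 231. 230.]
scene [243. 329.] 863 zt 0.052 [ 746.8 -205.4   86.5   89.4   67.6] [154. 162. 174.]
```

View pics/m6c.png

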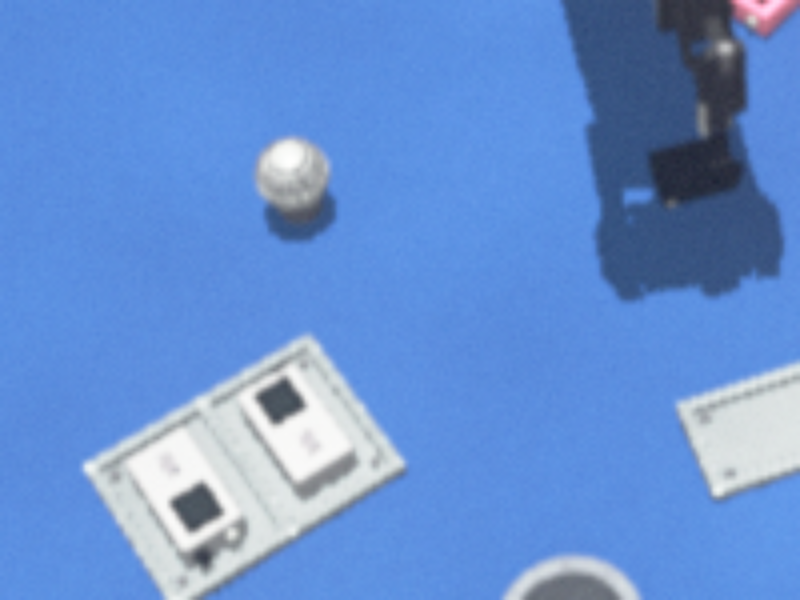

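Both packs lie flat in the bays at (185,495) and (300,430). Now clip_b.

Emit:
send_rows(translation=[[0.03, -0.001, 0.002], [0.06, -0.001, 0.002], [0.085, -0.001, 0.001], [0.1, -0.001, 0.001], [0.105, -0.001, 0.001], [0.105, -0.001, 0.001], [0.105, -0.001, 0.001], [0.105, -0.001, 0.001]], yaw=[0, 0, 0, 0, 0, 0, 0, 0], gripper=[1, 1, 1, 1, 1, 1, 1, 1])

```text
time: 19.1
tcp_pos: [0.4549, 0.0062, -0.0236]
orientation: [0.037, 0.705, -0.037, 0.707]
force: [0.8, -0.7, -1.1]
finger_gap: 0.0853
```

```bash
python3 plan.py .4532 .0072 -.027 -6
```

```text
t 19.1 tcp [ 0.4549  0.0062 -0.0236] jaw -6.0 down [ 0.002 -0.    -1.   ] gap 0.0853 F [ 0.8 -0.7 -1.1] q6 -0.13 q1 -0.24
shift [0.0034, 0.0008, -0.0018] world jaw change options [(np.float64(0.0), 'yaw -0.001'), (np.float64(-180.0), 'yaw 3.141')] dist 0.004
  pred q6 for 0.0 if q6~+q1-yaw: 0.12 / opposite: -0.38
  pred q6 for -180.0 if q6~+q1-yaw: 3.26 / opposite: -3.52
```

Emit:
send_rows(translation=[[0.003, 0.001, -0.001], [0.003, 0.001, -0.001], [0.003, 0.001, -0.001], [0.003, 0.001, -0.001], [0.003, 0.001, -0.001], [0.003, 0.001, -0.001], [0.003, 0.001, -0.001], [0.003, 0.001, -0.001]], yaw=[0, 0, 0, 0, 0, 0, 0, 0], gripper=[1, 0, 0, 0, 0, 0, 0, 0])

```text
time: 19.9
tcp_pos: [0.4534, 0.0075, -0.0273]
orientation: [0.037, 0.706, -0.037, 0.706]
force: [0.8, -0.7, 3.2]
finger_gap: 0.031
```

```bash
python3 plan.py .4532 .0072 -.027 -6
```

```text
t 19.9 tcp [ 0.4534  0.0075 -0.0273] jaw -6.0 down [ 0.001 -0.    -1.   ] gap 0.0310 F [ 0.8 -0.7  3.2] q6 -0.13 q1 -0.23
shift [-0.0003, -0.0003, -0.0002] world jaw change options [(np.float64(0.0), 'yaw -0.000'), (np.float64(-180.0), 'yaw 3.141')] dist 0.000
  pred q6 for 0.0 if q6~+q1-yaw: 0.12 / opposite: -0.38
  pred q6 for -180.0 if q6~+q1-yaw: 3.26 / opposite: -3.52
```

Emit:
send_rows(translation=[[-0.02, 0, 0], [-0.05, 0, 0], [-0.08, 0, 0], [-0.1, 0, 0], [-0.1, 0, 0], [-0.1, 0, 0]], yaw=[0, 0, 0, 0, 0, 0], gripper=[0, 0, 0, 0, 0, 0])

```text
time: 20.5
tcp_pos: [0.4525, 0.0077, 0.0717]
orientation: [0.037, 0.706, -0.037, 0.706]
force: [-0.0, -0.7, -1.0]
finger_gap: 0.0311
```

```bash
python3 plan.py .6547 -.0321 .06 -3.65
python3 - <<'E'
from h import *
cap('scene','s7.png')
im=cv2.imread('pics/s7.png'); cv2.imwrite('pics/s7c.png',cv2.resize(im[150:300,200:400],(800,600)))
E
```

```text
t 20.5 tcp [0.4525 0.0077 0.0717] jaw -6.0 down [-0.001  0.    -1.   ] gap 0.0311 F [-0.  -0.7 -1. ] q6 -0.13 q1 -0.23
shift [0.0115, -0.0184, 0.2053] world jaw change options [(np.float64(2.4), 'yaw -0.041'), (np.float64(-177.6), 'yaw 3.100')] dist 0.206
  pred q6 for 2.4 if q6~+q1-yaw: 0.01 / opposite: -0.27
  pred q6 for -177.6 if q6~+q1-yaw: 3.16 / opposite: -3.42
```

View pics/s7c.png

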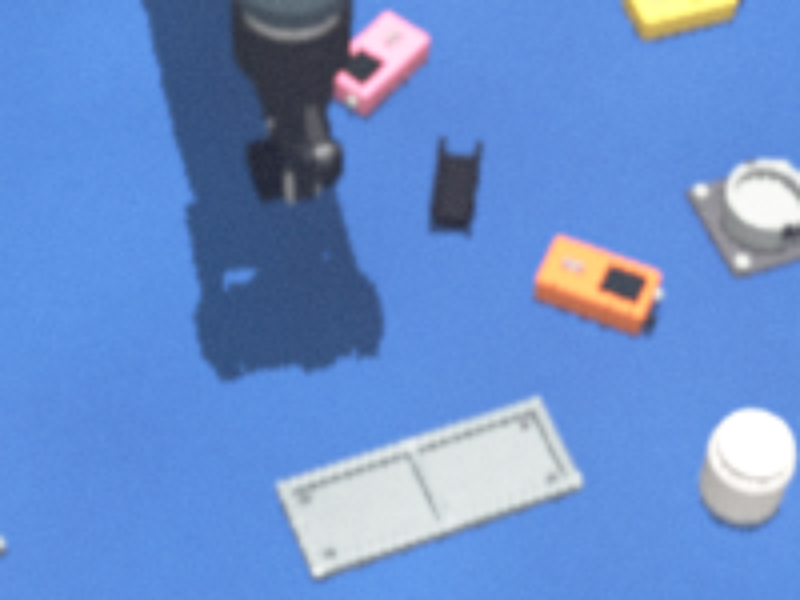

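Clip_b is held (gap 31 mm), around (290,180). Carry it to the -y bay.

Emit:
send_rows(translation=[[0, -0.004, 0.04], [0.004, -0.008, 0.085], [0.008, -0.012, 0.13], [0.011, -0.016, 0.17], [0.011, -0.018, 0.2], [0.011, -0.018, 0.205], [0.011, -0.018, 0.205], [0.011, -0.018, 0.205], [0.011, -0.018, 0.205]], yaw=[-0.041, -0.041, -0.041, -0.041, -0.041, -0.041, -0.041, -0.041, -0.041], gripper=[0, 0, 0, 0, 0, 0, 0, 0, 0])

```text
time: 21.45
tcp_pos: [0.6535, -0.0313, 0.0607]
orientation: [0.023, 0.707, -0.022, 0.706]
force: [0.3, 0.0, -1.0]
finger_gap: 0.031
```

```bash
python3 plan.py .6547 -.0321 -.024 -3.65
```

```text
t 21.45 tcp [ 0.6535 -0.0313  0.0607] jaw -3.7 down [-0.002  0.    -1.   ] gap 0.0310 F [ 0.3  0.  -1. ] q6 -0.16 q1 -0.22
shift [0.0847, -0.0007, 0.0015] world jaw change options [(np.float64(0.0), 'yaw -0.000'), (np.float64(-180.0), 'yaw 3.142')] dist 0.085
  pred q6 for 0.0 if q6~+q1-yaw: 0.01 / opposite: -0.33
  pred q6 for -180.0 if q6~+q1-yaw: 3.16 / opposite: -3.47
```

Emit:
send_rows(translation=[[0.025, -0.001, 0.001], [0.045, -0.001, 0.001], [0.06, -0.001, 0.001], [0.07, -0.001, 0.001], [0.076, -0.001, 0.001], [0.079, -0.001, 0.001], [0.079, -0.001, 0.001], [0.079, -0.001, 0.001]], yaw=[0, 0, 0, 0, 0, 0, 0, 0], gripper=[0, 0, 0, 0, 0, 0, 0, 0])

```text
time: 22.25
tcp_pos: [0.6566, -0.033, -0.0168]
orientation: [0.023, 0.706, -0.023, 0.707]
force: [0.4, 0.6, -0.5]
finger_gap: 0.0311
```

```bash
python3 plan.py .6547 -.0321 -.0243 -3.65
```

```text
t 22.25 tcp [ 0.6566 -0.033  -0.0168] jaw -3.7 down [ 0.001 -0.    -1.   ] gap 0.0311 F [ 0.4  0.6 -0.5] q6 -0.16 q1 -0.22
shift [0.0075, 0.0008, -0.0019] world jaw change options [(np.float64(0.0), 'yaw -0.000'), (np.float64(-180.0), 'yaw 3.141')] dist 0.008
  pred q6 for 0.0 if q6~+q1-yaw: 0.01 / opposite: -0.33
  pred q6 for -180.0 if q6~+q1-yaw: 3.16 / opposite: -3.47
```

Emit:
send_rows(translation=[[0.003, 0.001, -0.001], [0.005, 0.001, -0.001], [0.007, 0.001, -0.001], [0.0075, 0.001, -0.001], [0.0075, 0.001, -0.001], [0.0075, 0.001, -0.001]], yaw=[0, 0, 0, 0, 0, 0], gripper=[0, 0, 0, 0, 0, 0])

```text
time: 22.85
tcp_pos: [0.6552, -0.0318, -0.0243]
orientation: [0.023, 0.707, -0.023, 0.707]
force: [-3.4, -0.1, 4.7]
finger_gap: 0.0311
```

Contact at 4.7 N. Release and go to clip_a.

Emit:
send_rows(translation=[[0, 0, 0], [0, 0, 0], [0, 0, 0], [0, 0, 0], [-0.02, 0, 0], [-0.05, 0, 0], [-0.09, 0, 0], [-0.12, 0, 0], [-0.12, 0, 0], [-0.12, 0, 0]], yaw=[0, 0, 0, 0, 0, 0, 0, 0, 0, 0], gripper=[0.5, 0.6, 0.65, 0.65, 0.65, 0.65, 0.65, 0.65, 0.65, 0.65])

```text
time: 23.85
tcp_pos: [0.6553, -0.0319, 0.0955]
orientation: [0.023, 0.706, -0.023, 0.707]
force: [-1.1, 0.5, -1.0]
finger_gap: 0.0553
```

```bash
python3 plan.py .446 .1397 .08 57
```

```text
t 23.85 tcp [ 0.6553 -0.0319  0.0955] jaw -3.7 down [ 0.001 -0.    -1.   ] gap 0.0553 F [-1.1  0.5 -1. ] q6 -0.16 q1 -0.22
shift [0.0152, 0.1579, -0.2199] world jaw change options [(np.float64(60.7), 'yaw -1.059'), (np.float64(-119.3), 'yaw 2.083')] dist 0.271
  pred q6 for 60.7 if q6~+q1-yaw: -0.69 / opposite: 0.38
  pred q6 for -119.3 if q6~+q1-yaw: 2.45 / opposite: -2.76
```

Emit:
send_rows(translation=[[0.002, 0.02, -0.028], [0.004, 0.04, -0.056], [0.006, 0.06, -0.084], [0.008, 0.08, -0.112], [0.01, 0.1, -0.14], [0.012, 0.12, -0.167], [0.015, 0.14, -0.195], [0.015, 0.157, -0.219], [0.015, 0.158, -0.22], [0.015, 0.158, -0.22], [0.015, 0.158, -0.22]], yaw=[-0.14, -0.28, -0.42, -0.56, -0.7, -0.84, -0.98, -1.059, -1.059, -1.059, -1.059], gripper=[1, 1, 1, 1, 1, 1, 1, 1, 1, 1, 1])

```text
time: 24.95
tcp_pos: [0.4459, 0.1394, 0.0794]
orientation: [-0.337, 0.622, 0.337, 0.621]
force: [-0.2, -0.3, 0.3]
finger_gap: 0.0854
```

```bash
python3 plan.py .446 .1397 -.0273 57;python3 meas.py m8 scene | grep -E "scene \[(1|3|2)"
python3 - <<'E'
from h import *
im=cv2.imread('pics/m8scene.png'); cv2.imwrite('pics/m8c.png',cv2.resize(im[170:320,230:430],(800,600)))
E
```

```text
t 24.95 tcp [0.4459 0.1394 0.0794] jaw 56.9 down [-0.001 -0.    -1.   ] gap 0.0854 F [-0.2 -0.3  0.3] q6 -0.93 q1 0.06
shift [0.1067, 0.0, 0.0003] world jaw change options [(np.float64(0.1), 'yaw -0.001'), (np.float64(-179.9), 'yaw 3.141')] dist 0.107
  pred q6 for 0.1 if q6~+q1-yaw: -0.69 / opposite: -1.18
  pred q6 for -179.9 if q6~+q1-yaw: 2.45 / opposite: -4.32
scene [370. 149.] 358 zt 0.029 [352.  387.4  77.6  46.8  82.6] [223. 213. 133.]
scene [294. 164.] 399 zt 0.195 [430.1  93.9  34.3  38.6   2.4] [112.  86. 104.]
scene [332. 162.] 229 zt 0.198 [463.9 160.8  90.4  28.5  64.4] [65. 73. 91.]
scene [313. 196.] 201 zt 0.038 [446.3 140.5  31.7  57.   57.1] [45. 51. 71.]
scene [390. 201.] 494 zt 0.036 [557.  337.6  58.8  64.9  46.2] [194. 197. 199.]
scene [173. 213.] 284 zt 0.065 [ 353.  -253.4   36.5   33.8   10.4] [177. 182. 188.]
scene [349. 220.] 462 zt 0.029 [564.8 194.7  80.9  44.6  40.3] [221. 163. 117.]
scene [301. 272.] 931 zt 0.039 [654.4 -29.6  59.4  35.4  88.9] [154. 163. 171.]
scene [160. 286.] 1853 zt 0.031 [ 541.2 -351.4   81.2  123.8   12.3] [201. 206. 209.]
scene [386. 266.] 486 zt 0.064 [743.  205.5  44.8  46.5  72.8] [231. 230. 230.]
scene [243. 329.] 864 zt 0.052 [ 746.3 -205.3   86.6   88.3   67.3] [154. 162. 174.]
```

View pics/m8c.png

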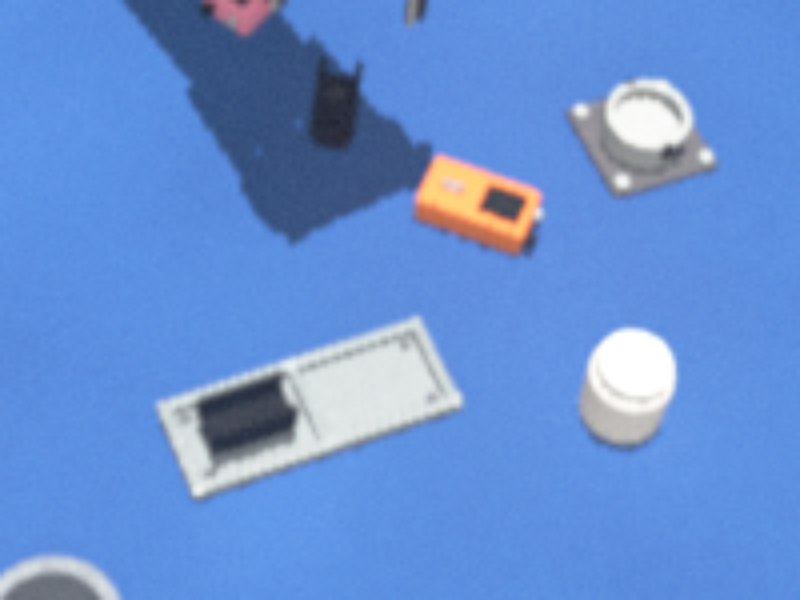

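Clip_b stands in its bay at (248,415). Descend on clip_a.

Emit:
send_rows(translation=[[0.03, 0, 0], [0.06, 0, 0], [0.085, 0, 0], [0.1, 0, 0], [0.106, 0, 0], [0.107, 0, 0], [0.107, 0, 0], [0.107, 0, 0], [0.107, 0, 0]], yaw=[0, 0, 0, 0, 0, 0, 0, 0, 0], gripper=[1, 1, 1, 1, 1, 1, 1, 1, 1])

```text
time: 25.9
tcp_pos: [0.4464, 0.14, -0.0262]
orientation: [-0.338, 0.621, 0.337, 0.622]
force: [0.1, -0.0, -0.1]
finger_gap: 0.0852
```

```bash
python3 plan.py .446 .1397 -.0273 57
```

```text
t 25.9 tcp [ 0.4464  0.14   -0.0262] jaw 57.0 down [ 0.002  0.    -1.   ] gap 0.0852 F [ 0.1 -0.  -0.1] q6 -0.93 q1 0.06
shift [0.0011, 0.0002, -0.0005] world jaw change options [(np.float64(-0.0), 'yaw 0.000'), (np.float64(180.0), 'yaw -3.142')] dist 0.001
  pred q6 for -0.0 if q6~+q1-yaw: -0.69 / opposite: -1.18
  pred q6 for 180.0 if q6~+q1-yaw: -3.83 / opposite: 1.96
```

Emit:
send_rows(translation=[[0, 0, 0], [0, 0, 0], [0, 0, 0], [0, 0, 0], [0, 0, 0], [0, 0, 0], [0, 0, 0]], yaw=[0, 0, 0, 0, 0, 0, 0], gripper=[0, 0, 0, 0, 0, 0, 0])

```text
time: 26.6
tcp_pos: [0.4459, 0.14, -0.0268]
orientation: [-0.338, 0.621, 0.337, 0.622]
force: [0.7, 1.4, 3.3]
finger_gap: 0.0311
```

Emit:
send_rows(translation=[[-0.02, 0, 0], [-0.05, 0, 0], [-0.08, 0, 0], [-0.1, 0, 0], [-0.1, 0, 0], [-0.1, 0, 0]], yaw=[0, 0, 0, 0, 0, 0], gripper=[0, 0, 0, 0, 0, 0])

```text
time: 27.2
tcp_pos: [0.445, 0.1399, 0.0721]
orientation: [-0.337, 0.622, 0.338, 0.621]
force: [0.2, -0.4, -0.6]
finger_gap: 0.0312
```

```bash
python3 plan.py .6605 .0597 .06 -3.65
```

```text
t 27.2 tcp [0.445  0.1399 0.0721] jaw 57.0 down [-0.001 -0.    -1.   ] gap 0.0312 F [ 0.2 -0.4 -0.6] q6 -0.93 q1 0.06
shift [0.012, -0.2244, 0.0501] world jaw change options [(np.float64(-60.7), 'yaw 1.059'), (np.float64(119.3), 'yaw -2.083')] dist 0.230
  pred q6 for -60.7 if q6~+q1-yaw: 0.15 / opposite: -2.02
  pred q6 for 119.3 if q6~+q1-yaw: -2.99 / opposite: 1.12
```

Emit:
send_rows(translation=[[0.005, -0.025, 0.006], [0.01, -0.055, 0.012], [0.012, -0.085, 0.019], [0.012, -0.115, 0.026], [0.012, -0.145, 0.033], [0.012, -0.175, 0.04], [0.012, -0.205, 0.046], [0.012, -0.222, 0.05], [0.012, -0.224, 0.05], [0.012, -0.224, 0.05], [0.012, -0.224, 0.05], [0.012, -0.224, 0.05]], yaw=[0.13, 0.26, 0.4, 0.54, 0.68, 0.82, 0.96, 1.059, 1.059, 1.059, 1.059, 1.059], gripper=[0, 0, 0, 0, 0, 0, 0, 0, 0, 0, 0, 0])

```text
time: 28.4
tcp_pos: [0.6594, 0.0605, 0.0602]
orientation: [0.022, 0.707, -0.022, 0.706]
force: [-0.0, 0.4, -0.2]
finger_gap: 0.0311
```

```bash
python3 plan.py .6605 .0597 -.0165 -3.65
```

```text
t 28.4 tcp [0.6594 0.0605 0.0602] jaw -3.6 down [-0.002  0.    -1.   ] gap 0.0311 F [-0.   0.4 -0.2] q6 -0.02 q1 -0.08
shift [0.0767, -0.0007, 0.0012] world jaw change options [(np.float64(-0.1), 'yaw 0.001'), (np.float64(179.9), 'yaw -3.141')] dist 0.077
  pred q6 for -0.1 if q6~+q1-yaw: 0.15 / opposite: -0.19
  pred q6 for 179.9 if q6~+q1-yaw: -2.99 / opposite: 2.95
```

Emit:
send_rows(translation=[[0.025, -0.001, 0.001], [0.045, -0.001, 0.001], [0.06, -0.001, 0.001], [0.07, -0.001, 0.001], [0.075, -0.001, 0.001], [0.077, -0.001, 0.001], [0.077, -0.001, 0.001], [0.077, -0.001, 0.001]], yaw=[0, 0, 0, 0, 0, 0, 0, 0], gripper=[0, 0, 0, 0, 0, 0, 0, 0])

```text
time: 29.2
tcp_pos: [0.6623, 0.0588, -0.0152]
orientation: [0.023, 0.706, -0.023, 0.707]
force: [-0.3, 0.7, -0.8]
finger_gap: 0.0312
```

```bash
python3 plan.py .6605 .0597 -.0240 -3.65
```

```text
t 29.2 tcp [ 0.6623  0.0588 -0.0152] jaw -3.7 down [ 0.002 -0.    -1.   ] gap 0.0312 F [-0.3  0.7 -0.8] q6 -0.02 q1 -0.08
shift [0.0088, 0.0008, -0.0019] world jaw change options [(np.float64(0.0), 'yaw -0.000'), (np.float64(-180.0), 'yaw 3.141')] dist 0.009
  pred q6 for 0.0 if q6~+q1-yaw: 0.15 / opposite: -0.19
  pred q6 for -180.0 if q6~+q1-yaw: 3.30 / opposite: -3.33
```

Emit:
send_rows(translation=[[0.003, 0.001, -0.001], [0.005, 0.001, -0.001], [0.007, 0.001, -0.001], [0.0085, 0.001, -0.001], [0.0088, 0.001, -0.001], [0.0088, 0.001, -0.001], [0.0088, 0.001, -0.001]], yaw=[0, 0, 0, 0, 0, 0, 0], gripper=[0, 0, 0, 0, 0, 0, 0])

```text
time: 29.9
tcp_pos: [0.6607, 0.0599, -0.0238]
orientation: [0.023, 0.707, -0.023, 0.707]
force: [-3.7, 0.2, 7.5]
finger_gap: 0.031
```

Emit:
send_rows(translation=[[0, 0, 0], [0, 0, 0], [0, 0, 0], [0, 0, 0], [-0.02, 0, 0], [-0.05, 0, 0], [-0.09, 0, 0], [-0.12, 0, 0], [-0.12, 0, 0], [-0.12, 0, 0]], yaw=[0, 0, 0, 0, 0, 0, 0, 0, 0, 0], gripper=[0.5, 0.6, 0.65, 0.65, 0.65, 0.65, 0.65, 0.65, 0.65, 0.65])

```text
time: 30.9
tcp_pos: [0.661, 0.0599, 0.0957]
orientation: [0.023, 0.706, -0.023, 0.707]
force: [-0.8, 0.4, -0.7]
finger_gap: 0.0551
```

```bash
python3 plan.py .3541 -.2545 .08 -51
```

```text
t 30.9 tcp [0.661  0.0599 0.0957] jaw -3.7 down [ 0.001 -0.    -1.   ] gap 0.0551 F [-0.8  0.4 -0.7] q6 -0.02 q1 -0.08
shift [0.0153, -0.3334, -0.2862] world jaw change options [(np.float64(-47.3), 'yaw 0.826'), (np.float64(132.7), 'yaw -2.315')] dist 0.440
  pred q6 for -47.3 if q6~+q1-yaw: 0.27 / opposite: -0.30
  pred q6 for 132.7 if q6~+q1-yaw: -2.87 / opposite: 2.84
```

Emit:
send_rows(translation=[[0, -0.03, -0.026], [0, -0.065, -0.056], [0, -0.1, -0.086], [0, -0.135, -0.116], [0, -0.17, -0.146], [0.01, -0.205, -0.176], [0.015, -0.24, -0.206], [0.015, -0.275, -0.236], [0.015, -0.31, -0.266], [0.015, -0.333, -0.286], [0.015, -0.333, -0.286], [0.015, -0.333, -0.286]], yaw=[0.08, 0.16, 0.24, 0.32, 0.4, 0.5, 0.6, 0.7, 0.8, 0.826, 0.826, 0.826], gripper=[1, 1, 1, 1, 1, 1, 1, 1, 1, 1, 1, 1])

```text
time: 32.1
tcp_pos: [0.3529, -0.2535, 0.0787]
orientation: [0.305, 0.639, -0.304, 0.637]
force: [-0.6, 0.3, -0.2]
finger_gap: 0.0854
```

```bash
python3 plan.py .3541 -.2545 -.0215 -51;python3 meas.py m9 scene | grep -E "scene \[(1|3|2)"
python3 - <<'E'
from h import *
im=cv2.imread('pics/m9scene.png'); cv2.imwrite('pics/m9c.png',cv2.resize(im[140:320,120:360],(800,600)))
E
```

```text
t 32.1 tcp [ 0.3529 -0.2535  0.0787] jaw -51.1 down [-0.002  0.002 -1.   ] gap 0.0854 F [-0.6  0.3 -0.2] q6 0.01 q1 -0.89
shift [0.1002, 0.0003, 0.0018] world jaw change options [(np.float64(0.1), 'yaw -0.001'), (np.float64(-179.9), 'yaw 3.140')] dist 0.100
  pred q6 for 0.1 if q6~+q1-yaw: 0.27 / opposite: -0.25
  pred q6 for -179.9 if q6~+q1-yaw: 3.41 / opposite: -3.40
scene [370. 149.] 360 zt 0.029 [350.8 387.9  79.5  44.9  84.8] [223. 213. 134.]
scene [293. 166.] 308 zt 0.029 [313.4 140.7  44.5  76.9  21.4] [211. 161. 185.]
scene [177. 171.] 167 zt 0.195 [ 331.5 -210.1   10.6   47.2   48.4] [55. 64. 80.]
scene [154. 197.] 227 zt 0.199 [ 386.  -286.5   25.4   55.4   22.3] [60. 72. 94.]
scene [390. 202.] 503 zt 0.036 [557.6 337.2  59.2  64.7  43.1] [195. 197. 199.]
scene [173. 213.] 287 zt 0.065 [ 351.5 -253.7   31.7   32.4   90. ] [125. 130. 136.]
scene [349. 220.] 461 zt 0.028 [564.8 194.   79.1  47.1  41.6] [221. 163. 119.]
scene [306. 269.] 1194 zt 0.040 [657.   14.2 149.   34.8  86.6] [128. 136. 146.]
scene [160. 286.] 1863 zt 0.031 [ 542.4 -351.    82.3  123.6   11.8] [201. 206. 209.]
scene [386. 266.] 484 zt 0.064 [742.7 205.7  44.7  46.   57.1] [232. 231. 230.]
scene [242. 329.] 865 zt 0.052 [ 747.1 -205.5   86.5   88.8   67.4] [154. 162. 174.]
```

View pics/m9c.png

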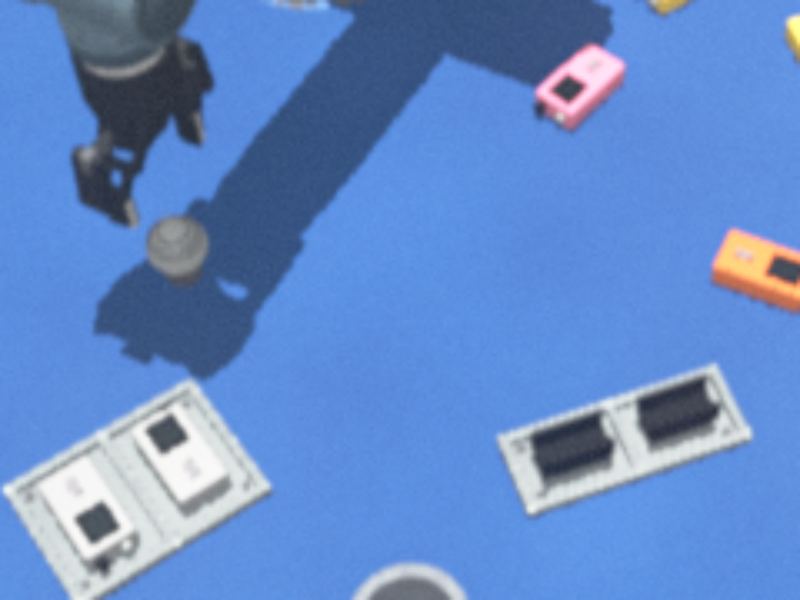

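Both clips stand in their bays at (575,447) and (678,410). Now the ball, at (177,245) in the crop.

Emit:
send_rows(translation=[[0.02, 0.0005, 0.001], [0.045, 0.0005, 0.001], [0.065, 0.0005, 0.001], [0.08, 0.0005, 0.001], [0.092, 0.0005, 0.001], [0.098, 0.0005, 0.001], [0.1, 0.0005, 0.001], [0.1, 0.0005, 0.001], [0.1, 0.0005, 0.001]], yaw=[0, 0, 0, 0, 0, 0, 0, 0, 0], gripper=[1, 1, 1, 1, 1, 1, 1, 1, 1])

```text
time: 33.05
tcp_pos: [0.3554, -0.255, -0.0193]
orientation: [0.304, 0.638, -0.305, 0.639]
force: [0.5, -0.5, -0.9]
finger_gap: 0.0853
```

```bash
python3 plan.py .3535 -.2545 -.0215 -51
python3 - <<'E'
from h import *
cap('scene','s10.png')
im=cv2.imread('pics/s10.png'); cv2.imwrite('pics/s10c.png',cv2.resize(im[160:250,110:230],(800,600)))
E
```

```text
t 33.05 tcp [ 0.3554 -0.255  -0.0193] jaw -51.0 down [ 0.001 -0.001 -1.   ] gap 0.0853 F [ 0.5 -0.5 -0.9] q6 0.01 q1 -0.88
shift [0.0022, -0.0012, -0.0016] world jaw change options [(np.float64(-0.0), 'yaw 0.000'), (np.float64(180.0), 'yaw -3.141')] dist 0.003
  pred q6 for -0.0 if q6~+q1-yaw: 0.27 / opposite: -0.25
  pred q6 for 180.0 if q6~+q1-yaw: -2.88 / opposite: 2.89
```

View pics/s10c.png

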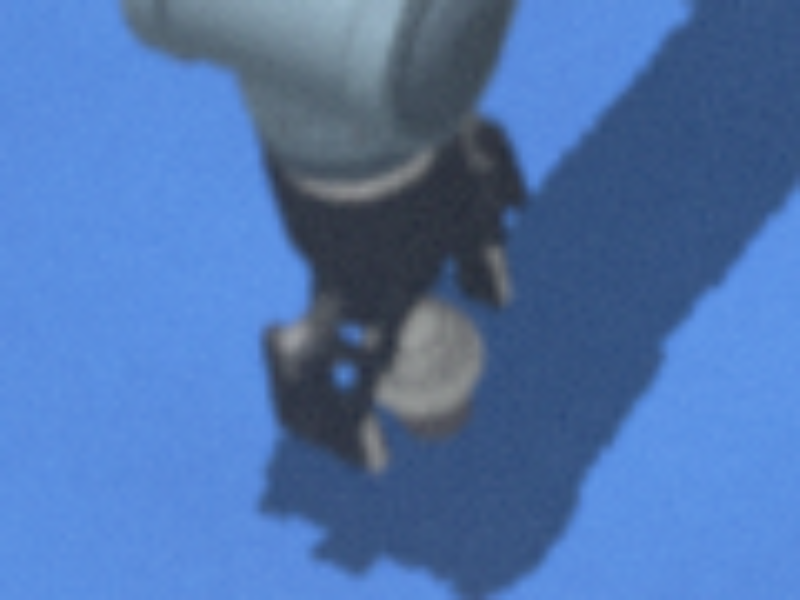

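The ball sits at (435,360) between the fingers at (375,440) and (500,275). Close and lift.

Emit:
send_rows(translation=[[0.002, -0.001, -0.001], [0.002, -0.001, -0.001], [0.002, -0.001, -0.001], [0.002, -0.001, -0.001], [0.002, -0.001, -0.001], [0.002, -0.001, -0.001], [0.002, -0.001, -0.001], [0.002, -0.001, -0.001]], yaw=[0, 0, 0, 0, 0, 0, 0, 0], gripper=[1, 0, 0, 0, 0, 0, 0, 0])

```text
time: 33.9
tcp_pos: [0.3537, -0.2547, -0.0215]
orientation: [0.304, 0.638, -0.304, 0.638]
force: [-1.1, 1.4, 5.1]
finger_gap: 0.0492
```

Emit:
send_rows(translation=[[-0.02, 0, 0], [-0.05, 0, 0], [-0.08, 0, 0], [-0.11, 0, 0], [-0.12, 0, 0], [-0.12, 0, 0]], yaw=[0, 0, 0, 0, 0, 0], gripper=[0, 0, 0, 0, 0, 0])

```text
time: 34.5
tcp_pos: [0.3542, -0.2552, 0.0991]
orientation: [0.304, 0.637, -0.305, 0.639]
force: [-0.4, -0.2, -1.9]
finger_gap: 0.0493
```

```bash
python3 plan.py .5567 .3367 .10 -51
python3 - <<'E'
from h import *
cap('scene','s11.png')
im=cv2.imread('pics/s11.png'); cv2.imwrite('pics/s11c.png',cv2.resize(im[110:245,110:290],(800,600)))
E
```

```text
t 34.5 tcp [ 0.3542 -0.2552  0.0991] jaw -51.0 down [ 0.002 -0.002 -1.   ] gap 0.0493 F [-0.4 -0.2 -1.9] q6 0.00 q1 -0.89
shift [-0.002, 0.5299, -0.3325] world jaw change options [(np.float64(-0.0), 'yaw 0.000'), (np.float64(180.0), 'yaw -3.141')] dist 0.626
  pred q6 for -0.0 if q6~+q1-yaw: 1.43 / opposite: -1.42
  pred q6 for 180.0 if q6~+q1-yaw: -1.71 / opposite: 1.72
```

View pics/s11c.png

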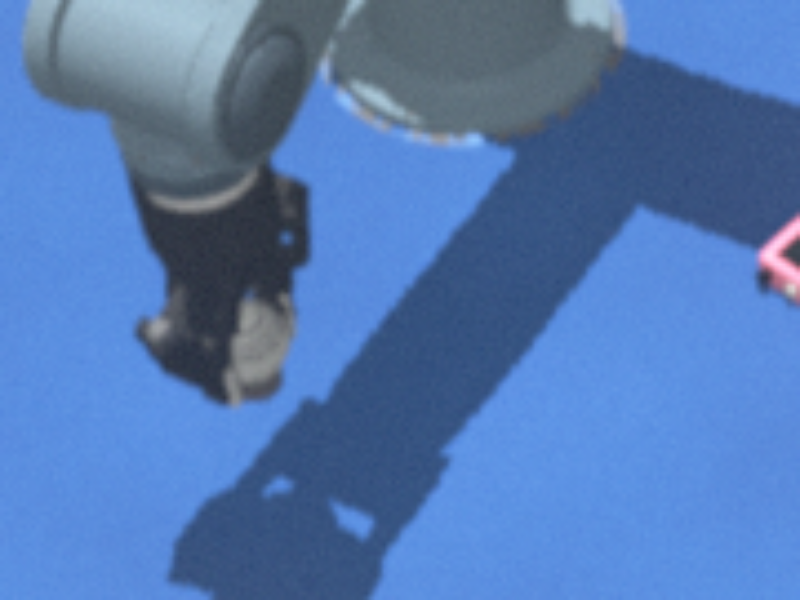

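The ball is held (gap 49 mm), at (260,350). Carry it to the mount.

Emit:
send_rows(translation=[[-0.001, 0.02, -0.013], [-0.001, 0.055, -0.035], [-0.002, 0.095, -0.06], [-0.002, 0.135, -0.085], [-0.002, 0.175, -0.11], [-0.002, 0.215, -0.135], [-0.002, 0.255, -0.16], [-0.002, 0.295, -0.185], [-0.002, 0.335, -0.21], [-0.002, 0.375, -0.235], [-0.002, 0.415, -0.26], [-0.002, 0.455, -0.286]], yaw=[0, 0, 0, 0, 0, 0, 0, 0, 0, 0, 0, 0], gripper=[0, 0, 0, 0, 0, 0, 0, 0, 0, 0, 0, 0])

```text
time: 35.75
tcp_pos: [0.5258, 0.2557, 0.0969]
orientation: [0.303, 0.639, -0.305, 0.637]
force: [0.9, -0.2, -1.6]
finger_gap: 0.0493
```

Emit:
send_rows(translation=[[0, 0.03, -0.019], [0, 0.055, -0.034], [0, 0.07, -0.043], [0, 0.075, -0.0465], [0, 0.075, -0.0465], [0, 0.075, -0.0465], [0, 0.075, -0.0465]], yaw=[0, 0, 0, 0, 0, 0, 0], gripper=[0, 0, 0, 0, 0, 0, 0])

```text
time: 36.45
tcp_pos: [0.5557, 0.3365, 0.0996]
orientation: [0.304, 0.638, -0.305, 0.638]
force: [-0.5, -0.4, -0.8]
finger_gap: 0.049
```

```bash
python3 plan.py .5567 .3367 .03 -51
python3 - <<'E'
from h import *
cap('scene','s12.png')
im=cv2.imread('pics/s12.png'); cv2.imwrite('pics/s12c.png',cv2.resize(im[100:235,310:490],(800,600)))
c=dict(np.load('pics/s12.npz'));P=pts(c);z=P[...,2];px=c['pixels'].astype(int)
m=(z>.1)&(z<.2)&(np.hypot(P[...,0]-.556,P[...,1]-.336)<.04)&(px.min(2)>110)
q=P[m];print(len(q))
if len(q)>20:
    A=np.c_[2*q,np.ones(len(q))];s=np.linalg.lstsq(A,(q**2).sum(1),rcond=None)[0];print(s[:3],np.sqrt(s[3]+s[:3]@s[:3]))
E
```

```text
t 36.45 tcp [0.5557 0.3365 0.0996] jaw -51.1 down [-0.001 -0.001 -1.   ] gap 0.0490 F [-0.5 -0.4 -0.8] q6 1.26 q1 0.37
shift [0.0696, 0.001, 0.0004] world jaw change options [(np.float64(0.1), 'yaw -0.001'), (np.float64(-179.9), 'yaw 3.141')] dist 0.070
  pred q6 for 0.1 if q6~+q1-yaw: 1.43 / opposite: 1.09
  pred q6 for -179.9 if q6~+q1-yaw: 4.58 / opposite: -2.05
66
[0.55832338 0.33216568 0.1548276 ] 0.02551099054792657
```

View pics/s12c.png

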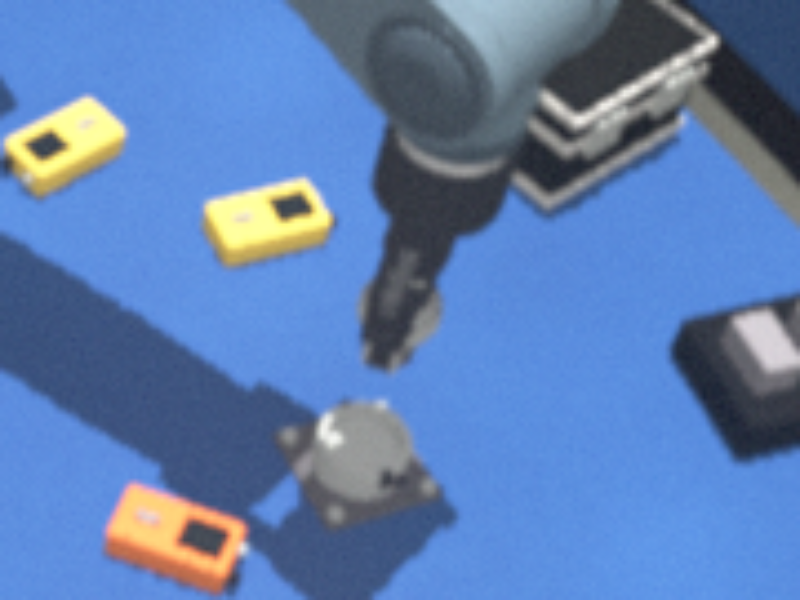

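The ball hangs over the mount: ball (400,310), mount (362,450). Sphere fit (558,332) mm, inside the 9 mm clearance. Lowering in stages.

Emit:
send_rows(translation=[[0.02, 0.001, 0.0005], [0.04, 0.001, 0.0005], [0.055, 0.001, 0.0005], [0.066, 0.001, 0.0005], [0.074, 0.001, 0.0005], [0.081, 0.001, 0.0005], [0.087, 0.001, 0.0005], [0.091, 0.001, 0.0005], [0.092, 0.001, 0.0005], [0.092, 0.001, 0.0005]], yaw=[0, 0, 0, 0, 0, 0, 0, 0, 0, 0], gripper=[0, 0, 0, 0, 0, 0, 0, 0, 0, 0])

```text
time: 37.5
tcp_pos: [0.5573, 0.3379, 0.0082]
orientation: [0.304, 0.638, -0.304, 0.638]
force: [-0.1, 0.0, -0.7]
finger_gap: 0.0487
```

```bash
python3 plan.py .5567 .3367 -.0015 -51
```

```text
t 37.5 tcp [0.5573 0.3379 0.0082] jaw -51.0 down [ 0.  0. -1.] gap 0.0487 F [-0.1  0.  -0.7] q6 1.26 q1 0.37
shift [0.0097, -0.0012, 0.0005] world jaw change options [(np.float64(-0.0), 'yaw 0.000'), (np.float64(180.0), 'yaw -3.141')] dist 0.010
  pred q6 for -0.0 if q6~+q1-yaw: 1.43 / opposite: 1.09
  pred q6 for 180.0 if q6~+q1-yaw: -1.71 / opposite: 4.23
```

Emit:
send_rows(translation=[[0.003, -0.001, 0], [0.006, -0.001, 0], [0.008, -0.001, 0], [0.0095, -0.001, 0], [0.0095, -0.001, 0], [0.0095, -0.001, 0], [0.0095, -0.001, 0]], yaw=[0, 0, 0, 0, 0, 0, 0], gripper=[0, 0, 0, 0, 0, 0, 0])

```text
time: 38.2
tcp_pos: [0.5565, 0.3372, -0.0014]
orientation: [0.304, 0.638, -0.304, 0.638]
force: [0.0, -0.7, -1.2]
finger_gap: 0.0487
```

Emit:
send_rows(translation=[[0.001, 0, 0], [0.001, 0, 0], [0.002, 0, 0], [0.002, 0, 0]], yaw=[0, 0, 0, 0], gripper=[0, 0, 0, 0])

```text
time: 38.6
tcp_pos: [0.557, 0.3375, -0.0014]
orientation: [0.304, 0.638, -0.304, 0.638]
force: [-4.1, -1.5, 10.0]
finger_gap: 0.0491
```

Contact at TCP z = -1.4 mm, as predicted for the neck on the 20 mm floor (10 N). Release, opening slowly, and withdraw.

Emit:
send_rows(translation=[[-0.0015, 0, 0], [-0.0015, 0, 0], [-0.0015, 0, 0], [-0.0015, 0, 0], [-0.0015, 0, 0], [-0.0015, 0, 0], [-0.02, 0, 0], [-0.05, 0, 0], [-0.09, 0, 0], [-0.13, 0, 0], [-0.15, 0, 0], [-0.15, 0, 0]], yaw=[0, 0, 0, 0, 0, 0, 0, 0, 0, 0, 0, 0], gripper=[0, 0.65, 0.75, 0.85, 0.9, 0.95, 1, 1, 1, 1, 1, 1])

```text
time: 39.8
tcp_pos: [0.5593, 0.3384, 0.1531]
orientation: [0.307, 0.636, -0.302, 0.641]
force: [1.7, -0.0, -0.0]
finger_gap: 0.0852
```

Emit:
send_rows(translation=[[0, -0.04, 0.02], [0, -0.08, 0.04], [0, -0.12, 0.06], [0, -0.16, 0.08], [0, -0.2, 0.1], [0, -0.24, 0.12], [0, -0.24, 0.12], [0, -0.24, 0.12]], yaw=[0, 0, 0, 0, 0, 0, 0, 0], gripper=[1, 1, 1, 1, 1, 1, 1, 1])

```text
time: 40.6
tcp_pos: [0.445, 0.0923, 0.1463]
orientation: [0.305, 0.638, -0.305, 0.638]
force: [-0.3, 0.7, -0.1]
finger_gap: 0.0855
```

```bash
python3 meas.py m13 scene top
python3 - <<'E'
from h import *
a=cv2.imread('pics/m13scene.png'); b=cv2.imread('pics/m13top.png'); 
cv2.imwrite('pics/m13c.png',np.hstack([cv2.resize(a[170:320,340:440],(400,600)),cv2.resize(b[100:250,60:160],(400,600))]))
E
```

```text
scene [370. 149.] 358 zt 0.029 [352.3 388.   79.6  47.3  84.4] [223. 214. 134.]
scene [302. 163.] 76 zt 0.028 [315.7 163.6  17.5  45.5  27.6] [236. 178. 204.]
scene [286. 171.] 95 zt 0.029 [393.   86.2  26.8 185.9  72.1] [148. 102. 121.]
scene [391. 200.] 617 zt 0.082 [557.5 336.6  38.1  39.6  24.5] [167. 170. 174.]
scene [349. 220.] 462 zt 0.029 [566.5 195.4  84.7  46.   42.8] [221. 163. 118.]
scene [306. 269.] 1212 zt 0.040 [657.1  14.1 148.8  34.5  86.2] [130. 137. 147.]
scene [160. 286.] 1894 zt 0.031 [ 541.4 -351.    83.4  124.1   13. ] [201. 206. 209.]
scene [386. 266.] 483 zt 0.063 [743.2 205.   46.2  46.4  70.2] [232. 231. 230.]
scene [243. 329.] 858 zt 0.052 [ 746.8 -205.5   86.6   87.    66. ] [154. 162. 174.]
top [369.  81.] 974 zt 0.050 [ 746.3 -206.2   88.4   88.3   42.5] [104. 107. 112.]
top [183.  87.] 640 zt 0.061 [742.3 204.   45.3  45.4  89.5] [208. 204. 197.]
top [244. 113.] 143 zt 0.012 [675.6  64.7  87.2  43.4  88.9] [146. 152. 151.]
top [289. 126.] 341 zt 0.013 [654.6 -32.2 101.3  72.1  86.5] [149. 155. 155.]
top [250. 122.] 446 zt 0.039 [660.2  58.6  59.1  32.7  84.9] [45. 45. 45.]
top [291. 124.] 438 zt 0.039 [655.  -32.8  58.1  33.4  85.9] [44. 44. 45.]
top [243. 137.] 130 zt 0.012 [632.2  66.2  89.7  22.5  80.3] [150. 155. 153.]
top [435. 173.] 791 zt 0.013 [ 541.1 -353.4  123.9  169.2   12.3] [142. 148. 149.]
top [453. 167.] 810 zt 0.029 [ 550.5 -392.3   79.5   45.    12. ] [141. 141. 138.]
top [190. 168.] 761 zt 0.026 [563.4 191.9  80.   43.7  41.1] [203. 125.  34.]
top [124. 173.] 764 zt 0.082 [554.9 333.9  36.   34.4  19.7] [133. 133. 129.]
top [419. 177.] 797 zt 0.029 [ 533.8 -314.2   79.8   45.    12.3] [146. 146. 143.]
top [102. 268.] 822 zt 0.025 [350.1 385.5  80.7  43.8  83.9] [199. 183.  26.]
```

View pics/m13c.png

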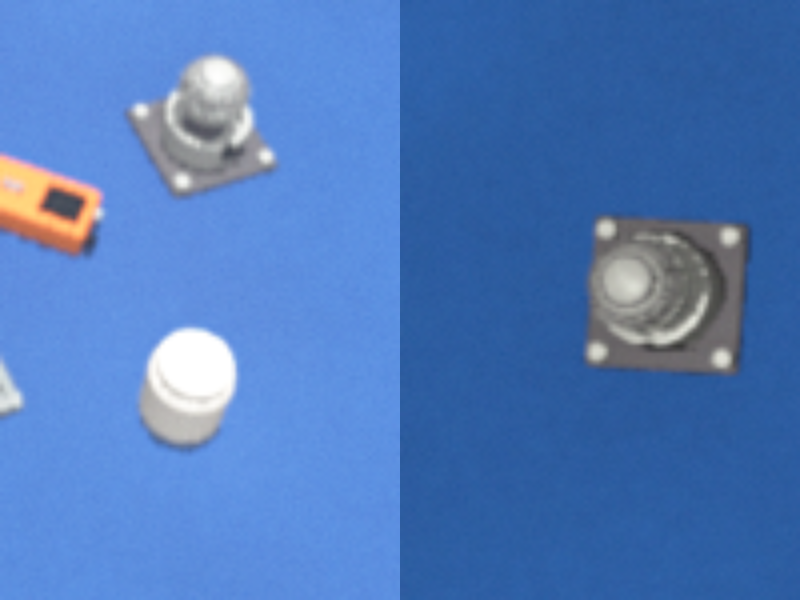

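View pics/m13scene.png

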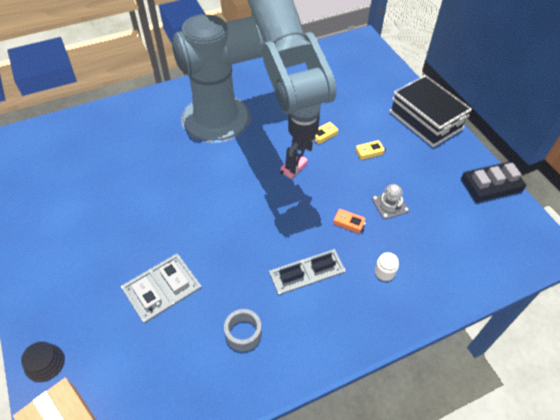

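The ball stands upright in the mount: top at 82 mm (84 expected), centred at (557,337) mm. Packs and clips are in their bays at the expected heights, and the jar and tape have not moved. Handing in.

```bash
python3 -c "
from rig import status,order
s=status.state();print(s['time'],abs(s['joint_velocities']).max());print(order.hand_in())"
```

```text
40.7 0.01633100013594925
the job is handed in; nothing more can be done
None
```

I placed all five parts in the order asked and handed the job in at 40.7 s, well under the 128 s limit. No verdict was reported.

**Last checks**, from both cameras after the arm had drawn back:

| Part | Where it is | Top height |
|---|---|---|
| Silver packs | One flat in each bay of the broad tray, within about 0.2° of the tray's direction | 29 mm (27 expected; the camera read packs on the table about 2 mm high too) |
| Black clips | One standing in each bay of the narrow tray, centred within about 1 mm | 39 mm (39 expected) |
| Chrome ball | Upright in the mount; it touched the floor at the predicted height | 82 mm (84 expected) |
| Jar and tape roll | Not moved, within about 1 mm | – |

The highest wrist force I saw was 10 N, when the ball touched the mount floor.

**Problems and disagreements:**
- **Missed first grasp:** the fingers shut above the first pack without moving it. The images showed the real fingertips about 39 mm above the reported TCP height, so I corrected for that in every later grasp.
- **Camera differences:** the two views differed by up to 3 mm in position, so I mostly used averages.
- **Ball before lowering:** a fit of the ball, partly hidden by a finger, put it about 5 mm off centre. That was inside the mount's 9 mm clearance, and it went in centred.

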